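Check two spring-loaded locating pins and lay them in the gauge and the rest

ROBOT

A 7-joint arm with a two-finger parallel gripper is mounted at the origin on the work surface. World frame = base frame: x ahead of the robot, y to its left, z up, the work surface at z = 0. Lengths are in m, angles in rad, forces in N, time in s.
With the tool pointing down it reaches from about 0.4 to 0.85 m from the base axis. Payload 10.4 kg.
Tool frame: the origin (TCP) lies between the finger pads; the fingertips stand 19 mm ahead of it and the grasp point (between the pads) is the TCP; x points along the fingers, y is the direction in which the jaws open and shut, and the axes are right-handed (so a half turn about x gives the same grasp; the last joint's range is limited). The gripper opens to 87 mm and grips with 3 to 60 N. Pads are 19 mm wide; open, the fingers measure 117 mm over their backs; the gripper's body (75 mm by 190 mm) begins 51 mm behind the grasp point.
Start: joints at [-0.023, 0.332, -0.065, 1.46, 0.022, 1.35, -0.088], TCP at [0.625, 0, 0.242] pointing down, gripper open.
Joint ranges: [-2.6, 2.6], [-0.5, 2.12], [-1.47, 1.34], [0.16, 2.42], [-1.27, 4.41], [0.06, 2.06], [-2.6, 2.6]. Speed limits (rad/s): [2.22, 2.22, 2.79, 2.79, 3.14, 3.14, 3.14].

INTERFACE

Orientations are given as a unit quaternion [x, y, z, w].
In Python, from bench import r gives the robot as it stands.
- The arm moves only by the tool drive_tool, never from a script. Its argument "motion" is a list of rows, each a list of 4 numbers: the shift along the tool's x, y, z in cm, then the turn about the tool's x in units of 5 degrees (1.0 is 5 degrees). In form: [[tx, ty, tz, twist], ...]. A call has 1 to 20 rows; each row is the pose to reach, as a shift and turn from the pose commanded when the call began, along the tool's axes at that moment; what a row does not reach only later rows make up. A row lasts 1/12 s, in which the tool goes at most 41.7 mm and 7.16 degrees, less where a joint would pass 70% of its speed; a pose out of reach is approached as far as the arm can. A call with a gripper value outside its range is refused whole. "grip" is the closure in counts, from 0 (fully open) to 255 (shut), set as the call begins (left out, the last holds). The fingers move at their own pace and stop on an object; "force" is the grip in N (left out, the last holds). Time passes only in rows, so rows that repeat a pose let the fingers close. It gives the time, the measured TCP pose, the force and the opening at its end, in the units of the state.
- r.read_state(): the state, without advancing time (a new reading comes with each control period).
- r.camera(name): name is "scene" or "side" or "wrist"; returns the picture (400x640x3 uint8, red, green, blue); there is no depth.
- r.calibration(name): a dict with "fx", "fy", "cx", "cy" (pixels), "xyz" and "orientation" of the camera in the world. Camera axes: x right, y up, looking along -z (the intrinsics and any distortion apply to the point x, -y, -z); pixel columns grow to the right and rows downward; lengths in m; the calibration is good to about 2 mm. A picture is of the moment at which its call begins: read the wrist's pose just before it. calibration takes no time and is no camera call; for the wrist camera it gives the pose at the moment of the call.
- r.close_job(): hands the job in, once; it reports no verdict.
The state is a dict: "time": time; "joint_positions": joint angles; "joint_vel": joint speeds; "joint_torque": joint torques, N m; "ee_pos": TCP position; "eef_rot": TCP orientation; "ft_force": force on the tool from outside, world axes, zero at the start; "torque": the same for the moment, N m; "width": finger opening in m.
Only numpy, scipy, OpenCV 4.12 (cv2) and the standard library are available. Lean on these libraries where they do the work, as an engineer would, in place of code of your own. Each camera call takes 0.05 s, during which the arm holds its last target.

TASK

The two spring-loaded locating pins on the bench look alike, but one has a stiff spring and the other a tired, weak one: find out which by pressing a ceramic pin a few millimetres down while it stands. Lay the stiff one on its side in the steel V saddles of the run-out gauge, flat heel pushed up against the end stop, and the weak one on its side in the notches of the wooden rest, centred, either way round. Lay them down gently without dropping them, let neither fall over on the bench, and leave caliper, tub and bottle where they are.

Things in the scene. Friction and masses are not known exactly. Their poses are not given: they have to be found in the camera images.
- cartridge_1: One of two look-alike spring-loaded locating pins, upright at the start: steel cylinder, diameter 28 mm, length 96, flat ends, about 0.25 kg (varies), a white ceramic pin (diameter 12) standing 14 out of one end: 110 over all. Centre of mass about 50 from the heel. Origin: centre of the flat heel (the end without pin). z: along the cylinder, heel to ceramic pin. Yaw has no meaning.
- cartridge_2: The other locating pin: same looks, sizes and axes. One of the two has a stiff, the other a weak spring; their places on the bench are drawn at random, and neither look nor place tells which is which.
- pin_1 (a joint): How far the ceramic pin of cartridge_1 is pressed in, m: 0 out (held there by its spring), 0.008 fully in (solid stop). A stiff spring resists with about 3 N at first plus 2 N per mm (13 N at 5 mm, 19 N at the stop), a weak one with about 1 N plus 0.6 N per mm (4 N at 5 mm, 6 N at the stop).
- pin_2 (a joint): The same for cartridge_2. (A tired spring also leaves its pin 0.05 mm lower than a good one: far too little to see or to read here.)
- pin_1_tip (a point): Centre of the flat outer end of the ceramic pin of cartridge_1; moves with the pin. 110 mm from the heel when out.
- pin_2_tip (a point): The same for cartridge_2.
- gauge: Run-out gauge (mm), fixed: steel base plate 12 thick (x -40 to 115, y -75 to 75), two upright saddles with V notches, and an end stop. Origin: on the bench under the groove's line; y: along the groove towards the stop; x: across. Saddles centred at y = 46 and -26, so y = -20 to 40 is free for fingers down to the plate. Dial indicator on a column at x 82 to 108, y 32 to 132, up to 160 high.
- gauge_stop (a point): Where the centre of the heel belongs: on the stop's face (gauge y = 58), on the axis of a cylinder lying in the V, 49.8 mm over the bench. Axes as the gauge's: the cartridge extends along -y. Saddles: 46 wide, 12 thick, top 47 over the bench, 90 degree V, 34 wide at the top, lowest point 30 over the bench. Stop plate: 40 wide, 8 thick, top 62 over the bench.
- rest: Wooden rest (mm), fixed: base board 100 x 130, 12 thick, and two upright boards 68 wide, 15 thick, top 55 over the bench, each with a 90 degree V notch (40 wide at the top, lowest point 35 over the bench). Origin: on the bench, at its middle; y: along the groove; x: across. Boards centred at y = 36 and -36: 57 free between them for fingers, down to the base board. No end stop.
- rest_middle (a point): Middle of the rest, on the axis of a cylinder lying in its notches, 54.8 mm over the bench; axes as the rest's. The middle of the steel cylinder (48 mm from the heel) belongs here.
- caliper: Dial caliper lying on the bench, bystander: 230 mm long along its x axis, up to 75 mm wide, 14 mm high. Origin: underside, middle of its beam.
- tub: Open blue plastic tub of small white ceramic rods, bystander: 100 x 75 mm, 36 mm high. Origin: centre of underside.
- bottle: White plastic bottle with grey cap, bystander: diameter 54 mm, 145 mm high, upright. Origin: centre of underside.
There are look-alikes about, which are no part of the job. Leave any orange look-alike of the cartridge_1 alone.

How it is judged:
On the way:
1. the ceramic pin of a standing cartridge has been pressed in by at least 2 mm (((value of joint pin_1 above 0.002 m and angle between cartridge_1's own z axis and vertical below 0.1 rad and height (world z) of cartridge_1 below 0.005 m) or (value of joint pin_2 above 0.002 m and angle between cartridge_2's own z axis and vertical below 0.1 rad and height (world z) of cartridge_2 below 0.005 m))), for 0.05 s.
At the end, for the whole second after the job is handed in: Stiff cartridge at rest in both gauge saddles (axis within 4 mm, 3.5 degrees), ceramic end away from the stop, heel within 3 mm of it; weak one at rest in both notches of the wooden rest (axis within 4 mm, 3.5 degrees), either way round, centred along it within 12 mm (((value of joint pin_1 below -3e-05 m and value of joint pin_2 above -3e-05 m and angle between the z axis of cartridge_1 and the y axis of gauge, either way round below 0.06 rad and x of cartridge_1 in the frame of gauge_stop between -0.004 and 0.004 m and z of cartridge_1 in the frame of gauge_stop between -0.004 and 0.004 m and y of cartridge_1 in the frame of gauge_stop above -0.003 m and y of pin_1_tip in the frame of gauge_stop below -0.09 m and angle between the z axis of cartridge_2 and the y axis of rest, either way round below 0.06 rad and x of cartridge_2 in the frame of rest_middle between -0.004 and 0.004 m and z of cartridge_2 in the frame of rest_middle between -0.004 and 0.004 m and (y of cartridge_2 in the frame of rest_middle between 0.036 and 0.06 m or y of cartridge_2 in the frame of rest_middle between -0.06 and -0.036 m)) or (value of joint pin_2 below -3e-05 m and value of joint pin_1 above -3e-05 m and angle between the z axis of cartridge_2 and the y axis of gauge, either way round below 0.06 rad and x of cartridge_2 in the frame of gauge_stop between -0.004 and 0.004 m and z of cartridge_2 in the frame of gauge_stop between -0.004 and 0.004 m and y of cartridge_2 in the frame of gauge_stop above -0.003 m and y of pin_2_tip in the frame of gauge_stop below -0.09 m and angle between the z axis of cartridge_1 and the y axis of rest, either way round below 0.06 rad and x of cartridge_1 in the frame of rest_middle between -0.004 and 0.004 m and z of cartridge_1 in the frame of rest_middle between -0.004 and 0.004 m and (y of cartridge_1 in the frame of rest_middle between 0.036 and 0.06 m or y of cartridge_1 in the frame of rest_middle between -0.06 and -0.036 m))) and linear speed of each of cartridge_1, cartridge_2 below 0.02 m/s); the robot touches nothing.
It fails at once if a cartridge fell over or was laid on the bench ((angle between cartridge_1's own z axis and vertical above 1.2 rad and height (world z) of cartridge_1 below 0.03 m) or (angle between cartridge_2's own z axis and vertical above 1.2 rad and height (world z) of cartridge_2 below 0.03 m)).
It fails at once if a tilted or lying cartridge was let go and dropped more than about 8 mm (falls free faster than 0.4 m/s) ((contact force between cartridge_1 and the fingers below 0.05 N and angle between cartridge_1's own z axis and vertical above 0.6 rad and linear speed of cartridge_1 above 0.4 m/s) or (contact force between cartridge_2 and the fingers below 0.05 N and angle between cartridge_2's own z axis and vertical above 0.6 rad and linear speed of cartridge_2 above 0.4 m/s)).
It fails at once if a cartridge was pressed hard (over 60 N) onto the gauge or the rest (contact force between any of cartridge_1, cartridge_2 and gauge above 60 N or contact force between any of cartridge_1, cartridge_2 and rest above 60 N).
It fails at once if the caliper, tub or bottle was shifted by more than 15 mm (distance of any of caliper, tub, bottle from where it was at the start of the episode above 0.015 m).
It also fails if it takes over 69 s, if anything falls off the work surface, if the arm or the gripper's body presses on something with over 40 N, if the wrist force passes 120 N, or if a joint passes its speed limit or range.

## Working session

There is one attempt and no reset: what is moved stays moved. The work goes in short steps, Python scripts to look and compute and a tool call to move; the robot and the scene stay as the last step left them, time stands still between calls to the robot, and variables do not carry over. Pictures are saved under pics/ and viewed, and the job is handed in when it is done.

Besides the shell and the picture viewer there is one more tool, called after "Emit:" as name(argument=value, ...), one argument or row to a line, values as JSON. drive_tool: Moves the arm, as the interface text tells. Its arguments: {"type":"object","properties":{"motion":{"type":"array","items":{"type":"array","items":{"type":"number"}}},"grip":{"type":"number"},"force":{"type":"number"}},"required":["motion"]}

```bash
mkdir -p pics; ls; python3 - <<'E'
from bench import r
import cv2,json
print(r.read_state())
for n in ("scene","side","wrist"):
    cv2.imwrite(f"pics/{n}0.png",cv2.cvtColor(r.camera(n),cv2.COLOR_RGB2BGR)); print(n,r.calibration(n))
E
```

```text
pics
{'time': 0.0, 'joint_positions': array([-0.02256323,  0.33286987, -0.06472023,  1.46094643,  0.02160234,
        1.34995073, -0.08854746]), 'joint_vel': array([-0.00191937, -0.00018789,  0.00200448, -0.00107286,  0.0009101 ,
        0.00047757, -0.00116761]), 'joint_torque': array([-1.20520472e-04, -6.23245955e+01,  2.44190963e-02, -3.89891267e+01,
       -6.13984605e-02,  3.97891912e-02,  1.87085252e-04]), 'ee_pos': array([ 6.24619202e-01, -1.81171835e-05,  2.40752807e-01]), 'eef_rot': array([-0.49962476, -0.50034154,  0.50039671, -0.49963644]), 'ft_force': array([-0.58626924, -0.96417092,  0.46131026]), 'torque': array([-0.00385076,  0.01925847, -0.02137398]), 'width': 0.08692755514021412}
scene {'fx': 421.0605009746989, 'fy': 421.0605009746989, 'cx': 324.71175044397404, 'cy': 195.57991226545815, 'xyz': array([ 1.53042357, -0.22751488,  0.8318716 ]), 'orientation': array([0.34709107, 0.26593786, 0.56199558, 0.70211524])}
side {'fx': 448.6628521570946, 'fy': 448.6628521570946, 'cx': 317.95959706009944, 'cy': 197.29616087080018, 'xyz': array([0.05803511, 0.70089683, 0.96997686]), 'orientation': array([-0.12803546,  0.36075571,  0.87335492, -0.30118668])}
wrist {'fx': 338.0403220227677, 'fy': 338.0403220227677, 'cx': 323.74165379945157, 'cy': 197.86948538480968, 'xyz': array([0.62498612, 0.07833989, 0.38379337]), 'orientation': array([-1.42427622e-01,  8.05880414e-04, -3.25114215e-04,  9.89804838e-01])}
```

View pics/scene0.png

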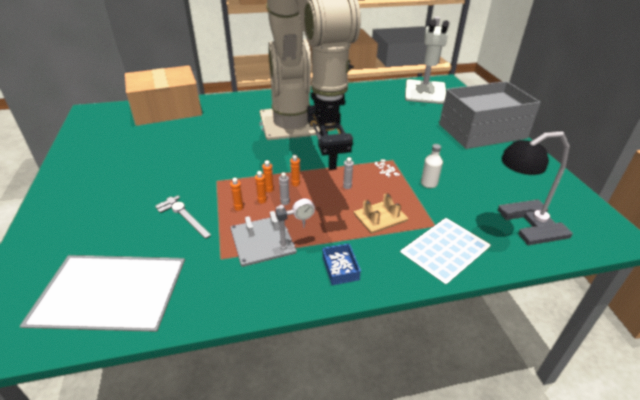

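View pics/side0.png

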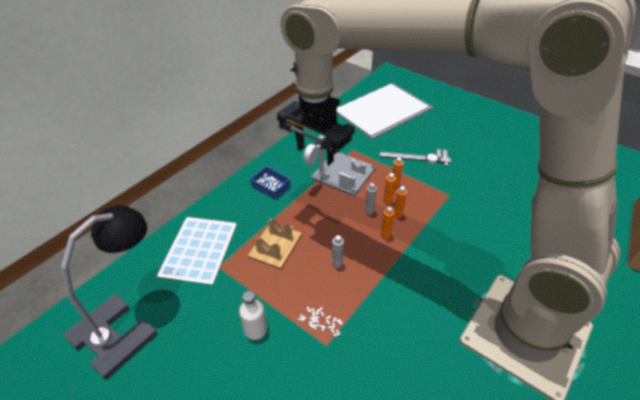

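View pics/wrist0.png

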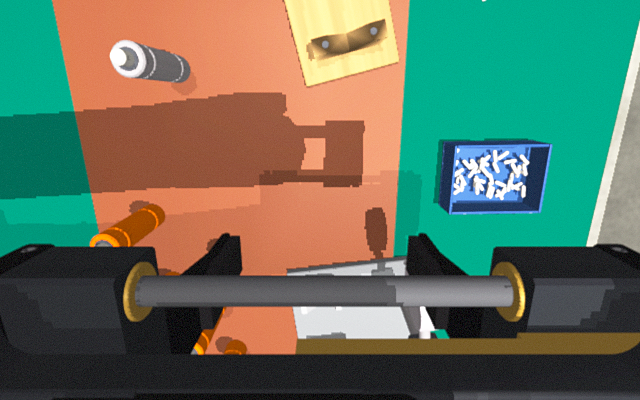

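```bash
cat > h.py <<'E'
import numpy as np,cv2
from scipy.spatial.transform import Rotation as R
from bench import r
def snap(n,f=None):
    c=r.calibration(n); im=r.camera(n); im=cv2.cvtColor(im,cv2.COLOR_RGB2BGR)
    if f: cv2.imwrite(f"pics/{f}.png",im); np.save(f"pics/{f}.npy",c,allow_pickle=True)
    return im,c
def load(f): return cv2.imread(f"pics/{f}.png"),np.load(f"pics/{f}.npy",allow_pickle=True).item()
def ray(c,u,v):
    d=np.array([(u-c['cx'])/c['fx'],-(v-c['cy'])/c['fy'],-1.0]); d=R.from_quat(c['orientation']).apply(d)
    return np.array(c['xyz']),d/np.linalg.norm(d)
def plane(c,u,v,z):
    o,d=ray(c,u,v); return o+d*(z-o[2])/d[2]
def proj(c,p):
    q=R.from_quat(c['orientation']).inv().apply(np.array(p,float)-c['xyz']); return np.stack([c['cx']+c['fx']*q[...,0]/-q[...,2],c['cy']-c['fy']*q[...,1]/-q[...,2]],-1)
def tri(obs):
    A=np.zeros((3,3));b=np.zeros(3)
    for c,u,v in obs:
        o,d=ray(c,u,v);M=np.eye(3)-np.outer(d,d);A+=M;b+=M@o
    p=np.linalg.solve(A,b); return p,[np.linalg.norm(np.cross(p-ray(*x)[0],ray(*x)[1])) for x in obs]
def crop(im,x0,y0,x1,y1,k,f):
    cv2.imwrite(f"pics/{f}.png",cv2.resize(im[y0:y1,x0:x1],None,fx=k,fy=k,interpolation=cv2.INTER_CUBIC))
E
python3 - <<'E'
from h import *
for n in ("scene","side","wrist"):
    im=cv2.imread(f"pics/{n}0.png"); np.save(f"pics/{n}0.npy",r.calibration(n),allow_pickle=True)
s=r.read_state(); print(R.from_quat(s['eef_rot']).as_matrix().round(3))
crop(cv2.imread("pics/scene0.png"),215,145,435,275,3.6,"c1"); crop(cv2.imread("pics/side0.png"),230,130,450,290,3.6,"c2")
E
```

```text
[[-0.001  1.     0.   ]
 [-0.     0.    -1.   ]
 [-1.    -0.001  0.   ]]
```

View pics/c1.png

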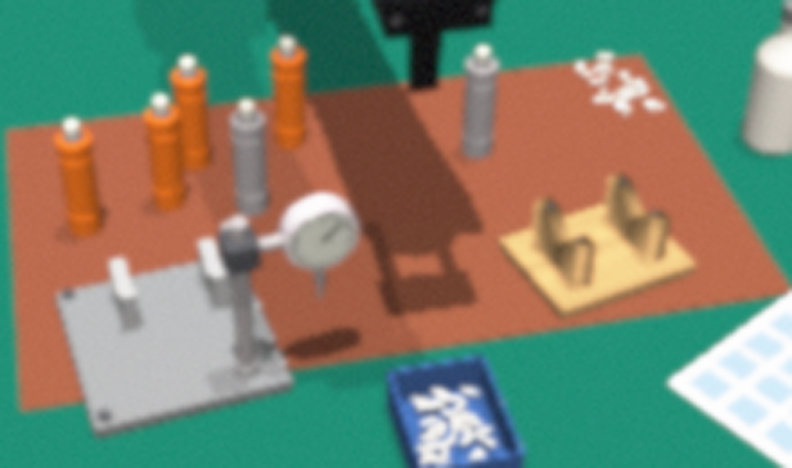

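View pics/c2.png

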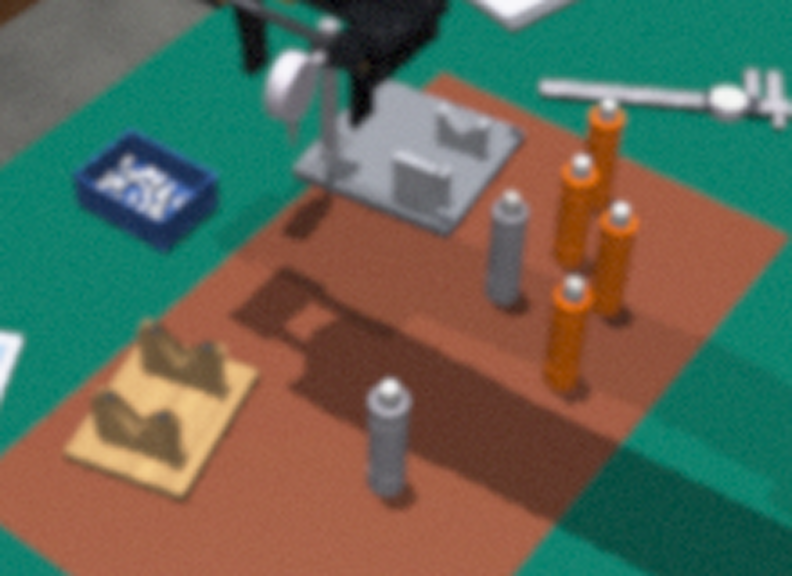

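```bash
python3 - <<'E'
from h import *
_,cs=load("scene0");_,cd=load("side0");_,cw=load("wrist0")
f=lambda x,y,x0,y0:(x0+(x+.5)/3.6-.5,y0+(y+.5)/3.6-.5)
for n,a,b in (("A",(247,104),(512,199)),("B",(483,51),(390,385))):
    a=f(*a,215,145);b=f(*b,230,130)
    print(n,a,b,tri([(cs,*a),(cd,*b)]),plane(cs,*a,.11),plane(cd,*b,.11))
for n,a,b in (("dial",(320,232),(290,85)),("platecornerTL",(58,290),(523,130)),("platecornerTR",(250,262),(445,232)),("BR",(292,380),(296,172))):
    a=f(*a,215,145);b=f(*b,230,130); print(n,tri([(cs,*a),(cd,*b)]))
for n,p in(("B wrist",(127,57)),): print(n,plane(cw,*p,.11))
E
```

```text
A (283.25, 173.52777777777777) (371.8611111111111, 184.91666666666666) (array([ 0.50693335, -0.10345496,  0.1084042 ]), [np.float64(0.0002581254620691699), np.float64(0.0002581254620691373)]) [ 0.50947891 -0.10355426  0.11      ] [ 0.50605495 -0.10227733  0.11      ]
B (348.80555555555554, 158.80555555555554) (337.97222222222223, 236.58333333333331) (array([0.47008506, 0.10789481, 0.10970819]), [np.float64(0.0016435387983477947), np.float64(0.0016435387983476997)]) [0.4721012  0.10883952 0.11      ] [0.46941128 0.10638848 0.11      ]
dial (array([ 0.71028024, -0.08132336,  0.13390977]), [np.float64(0.0008897588014696187), np.float64(0.0008897588014696518)])
platecornerTL (array([ 0.59790117, -0.27323756,  0.01427926]), [np.float64(9.567270609558273e-05), np.float64(9.567270609548402e-05)])
platecornerTR (array([ 0.58311562, -0.12205238,  0.00770564]), [np.float64(0.005968533409107414), np.float64(0.005968533409107243)])
BR (array([ 0.72868098, -0.10842451,  0.00823042]), [np.float64(0.001163161618262163), np.float64(0.0011631616182620243)])
B wrist [0.47651314 0.10845946 0.11      ]
```

```bash
python3 - <<'E'
from h import *
im,c=load("wrist0"); crop(im,90,0,420,120,2.4,"c3")
E
```

```text
(no output)
```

View pics/c3.png

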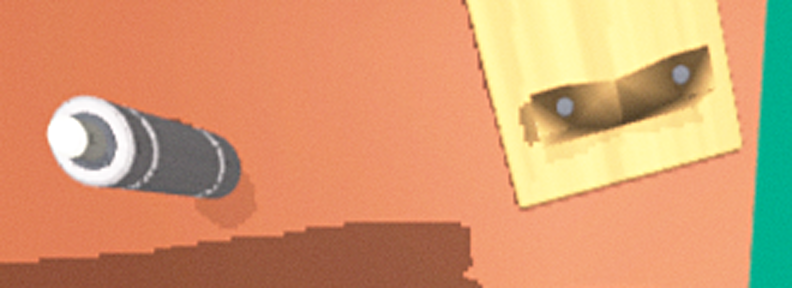

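Emit:
drive_tool(
  motion=[
    [0, -2, -3, 0],
    [0, -4, -6, 0],
    [0, -5, -7, 0],
    [0, -5, -7, 0],
    [0, -5, -7, 0],
  ],
  grip=255,
  force=20,
)

```text
time: 0.57
ee_pos: [0.5747, 0.0705, 0.2417]
eef_rot: [0.5, 0.5, -0.5, 0.501]
ft_force: [0.9, -0.9, -0.9]
width: 0.0616
```

```bash
python3 - <<'E'
from h import *
print(r.read_state()['ee_pos'],r.read_state()['joint_vel'].round(3));im,c=snap("wrist","w1")
E
```

```text
[0.57472768 0.0704919  0.241688  ] [ 0.023  0.018  0.03  -0.019  0.008 -0.001  0.006]
```

View pics/w1.png

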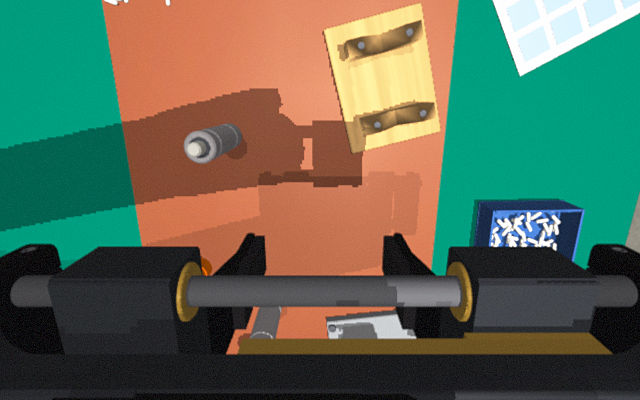

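```bash
python3 - <<'E'
from h import *
im,c=load("w1"); crop(im,310,0,455,165,5,"c4"); crop(im,170,105,260,175,6,"c5")
E
```

```text
(no output)
```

View pics/c4.png

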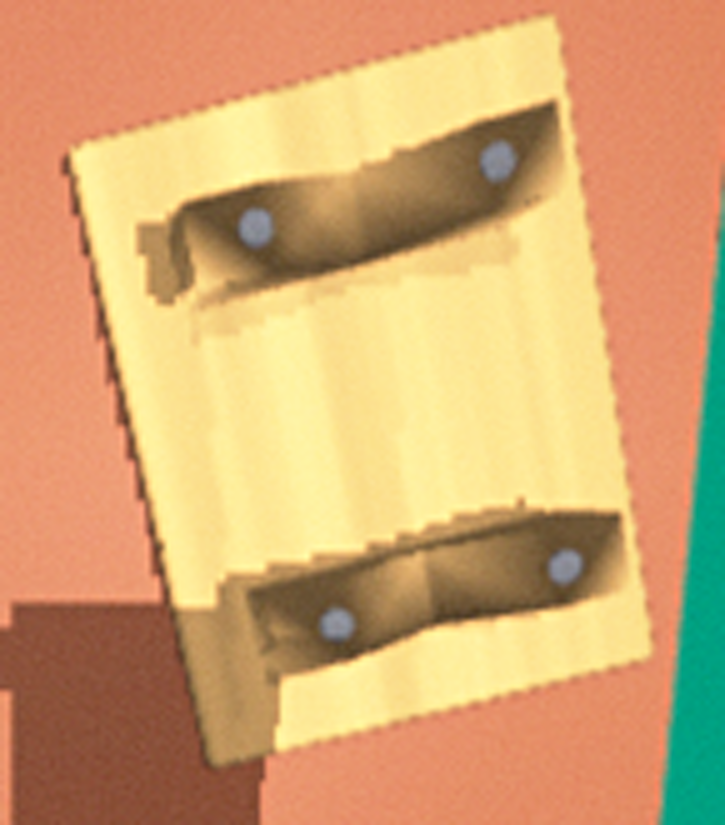

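View pics/c5.png

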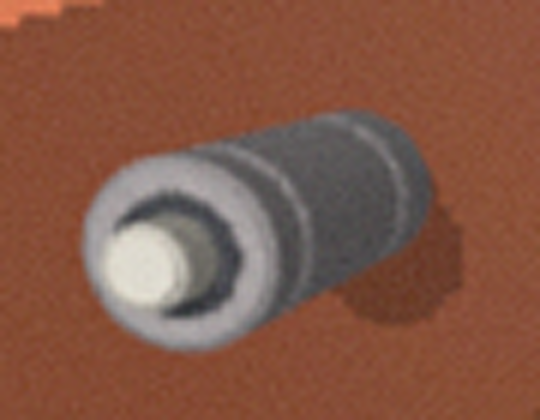

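```bash
python3 - <<'E'
from h import *
im,c=load("w1")
f=lambda x,y,x0,y0,k:(x0+(x+.5)/k-.5,y0+(y+.5)/k-.5)
P=[plane(c,*f(*p,310,0,5),.012) for p in((72,152),(553,17),(652,655),(213,765))]
P=np.array(P);print(P.round(4)); TL,TR,BR,BL=P
print("centre",P.mean(0),"w",np.linalg.norm(TR-TL),np.linalg.norm(BR-BL),"l",np.linalg.norm(TL-BL),np.linalg.norm(TR-BR))
y=(TL+TR-BL-BR);x=(TR+BR-TL-BL);print("yaw",np.degrees(np.arctan2(-y[0],y[1])),np.degrees(np.arctan2(x[1],x[0])))
S=[plane(c,*f(*p,310,0,5),.044) for p in((256,228),(498,160),(337,624),(566,567))];S=np.array(S);print(S.round(4),S.mean(0))
d=(S[0]+S[1]-S[2]-S[3]);print(np.linalg.norm(d)/2,np.degrees(np.arctan2(-d[0],d[1])))
print("B",plane(c,*f(147,265,170,105,6),.11),"rim",plane(c,*f(183,253,170,105,6),.096))
E
```

```text
[[0.5748 0.2147 0.012 ]
 [0.6693 0.2389 0.012 ]
 [0.7008 0.1155 0.012 ]
 [0.6061 0.0915 0.012 ]]
centre [0.63774327 0.16514537 0.012     ] w 0.09750676496605917 0.09768289729105789 l 0.12711898276949504 0.12734234747589881
yaw 14.28330926738482 14.293489237342342
[[0.6089 0.1963 0.044 ]
 [0.653  0.2078 0.044 ]
 [0.6272 0.1243 0.044 ]
 [0.6715 0.1353 0.044 ]] [0.64013764 0.16591645 0.044     ]
0.0744924933390856 14.291444457446971
B [0.46938379 0.10962533 0.11      ] rim [0.46930914 0.10933145 0.096     ]
```

Emit:
drive_tool(
  motion=[
    [0, -3.5, -1.3, 0],
    [1, -7, -2.6, 0],
    [4, -10.5, -3.9, 0],
    [8, -10.5, -3.9, 0],
    [10.5, -10.5, -3.9, 0],
    [10.5, -10.5, -3.9, 0],
    [10.5, -10.5, -3.9, 0],
  ],
)

```text
time: 1.2
ee_pos: [0.4701, 0.1078, 0.1363]
eef_rot: [-0.5, -0.5, 0.501, -0.499]
ft_force: [0.5, 0.4, 0.7]
width: 0.0112
```

```bash
python3 - <<'E'
from h import *
s=r.read_state();print(s['ee_pos'],s['ft_force'],s['width'])
a,_=snap("side","s1");b,_=snap("scene","sc1")
x=cv2.resize(a[170:290,270:420],None,fx=3.5,fy=3.5);y=cv2.resize(b[100:220,300:420],None,fx=3.5,fy=3.5)
cv2.imwrite("pics/c6.png",np.hstack([x[:, :380],y]))
E
```

```text
[0.47008102 0.10784385 0.13626031] [0.49176831 0.43609813 0.65286011] 0.011214158798590996
```

View pics/c6.png

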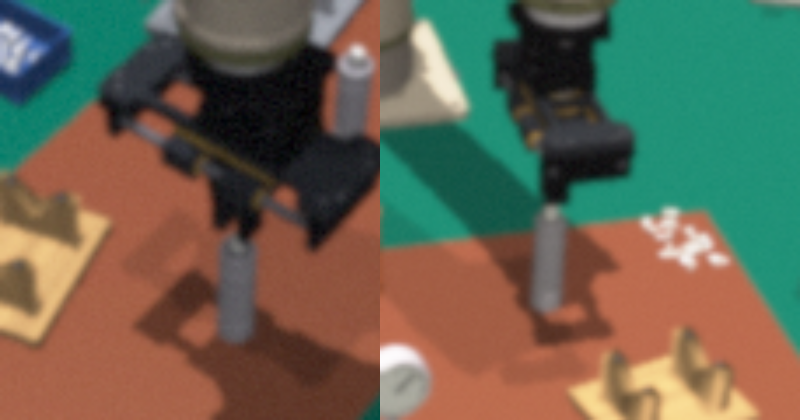

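Emit:
drive_tool(
  motion=[
    [0, 0, 0, 0],
    [0, 0, 0, 0],
    [0, 0, 0, 0],
    [0.2, 0, 0, 0],
    [0.4, 0, 0, 0],
    [0.6, 0, 0, 0],
    [0.8, 0, 0, 0],
    [0.9, 0, 0, 0],
    [1.0, 0, 0, 0],
    [1.1, 0, 0, 0],
    [1.1, 0, 0, 0],
    [1.1, 0, 0, 0],
  ],
)

```text
time: 2.3
ee_pos: [0.4702, 0.109, 0.1257]
eef_rot: [0.5, 0.5, -0.5, 0.5]
ft_force: [-0.3, -0.3, 3.0]
width: 0.0006
```

Emit:
drive_tool(
  motion=[
    [0.1, 0, 0, 0],
    [0.2, 0, 0, 0],
    [0.2, 0, 0, 0],
    [0.2, 0, 0, 0],
  ],
)

```text
time: 2.63
ee_pos: [0.4701, 0.1091, 0.1237]
eef_rot: [0.5, 0.5, -0.5, 0.5]
ft_force: [-0.5, 0.4, 5.0]
width: 0.0006
```

Emit:
drive_tool(
  motion=[
    [0.1, 0, 0, 0],
    [0.15, 0, 0, 0],
    [0.15, 0, 0, 0],
    [0.15, 0, 0, 0],
  ],
)

```text
time: 2.97
ee_pos: [0.4701, 0.109, 0.1221]
eef_rot: [0.5, 0.5, -0.5, 0.5]
ft_force: [-0.3, -1.6, 5.5]
width: 0.0004
```

```bash
python3 - <<'E'
from h import *
_,cs=load("scene0");_,cd=load("side0")
f=lambda x,y,x0,y0:(x0+(x+.5)/3.6-.5,y0+(y+.5)/3.6-.5)
for a,b in (((287,43),(575,286)),((187,62),(620,210)),((160,101),(581,164)),((72,126),(607,108))):
    p,e=tri([(cs,*f(*a,215,145)),(cd,*f(*b,230,130))]);print(p.round(3),np.round(e,4), (p-[.507,-.103,.11]).round(3))
E
```

```text
[ 0.42  -0.055  0.107] [0.0005 0.0005] [-0.087  0.048 -0.003]
[ 0.435 -0.144  0.108] [0.0002 0.0002] [-0.072 -0.041 -0.002]
[ 0.487 -0.173  0.107] [0.0002 0.0002] [-0.02  -0.07  -0.003]
[ 0.506 -0.246  0.106] [0.0004 0.0004] [-0.001 -0.143 -0.004]
```

Emit:
drive_tool(
  motion=[
    [-2, 0, 0, 0],
    [-4, 0, 1, 0],
    [-4, 1, 4.5, 0],
    [-4, 2, 8, 0],
    [-4, 3, 11.5, 0],
    [-4, 3.7, 15, 0],
    [-4, 3.7, 18.5, 0],
    [-3, 3.7, 21.2, 0],
    [-1.5, 3.7, 21.2, 0],
    [-1.5, 3.7, 21.2, 0],
    [-1.5, 3.7, 21.2, 0],
  ],
)

```text
time: 3.88
ee_pos: [0.5062, -0.1024, 0.1362]
eef_rot: [0.5, 0.501, -0.5, 0.499]
ft_force: [-0.2, 0.1, -0.3]
width: 0.0003
```

```bash
python3 - <<'E'
from h import *
s=r.read_state();print(s['ee_pos'],s['ft_force'],s['width'])
a,_=snap("side","s2");b,_=snap("scene","sc2")
x=cv2.resize(a[130:250,310:430],None,fx=3.3,fy=3.3);y=cv2.resize(b[110:230,225:345],None,fx=3.3,fy=3.3)
cv2.imwrite("pics/c7.png",np.hstack([x,y]))
E
```

```text
[ 0.50622933 -0.10238292  0.13619459] [-0.20468648  0.08955205 -0.29456135] 0.00028392184982763504
```

View pics/c7.png

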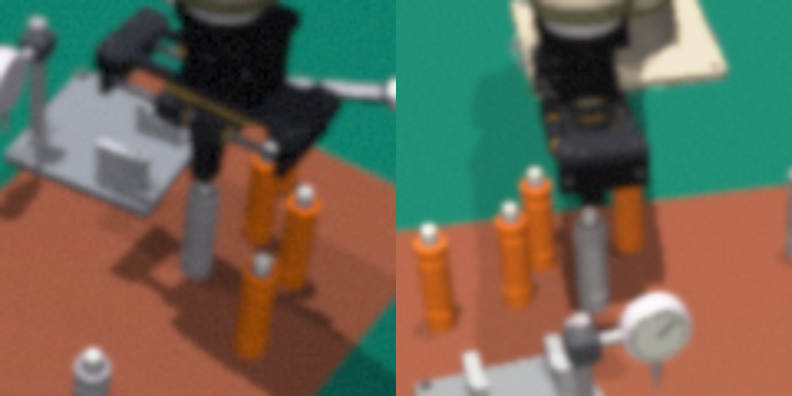

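Aligned over the second grey cartridge in both views (side crop 203,188; scene crop 590,210). Press.

Emit:
drive_tool(
  motion=[
    [0.3, 0, 0, 0],
    [0.6, 0, 0, 0],
    [0.8, 0, 0, 0],
    [0.9, 0, 0, 0],
    [1.0, 0, 0, 0],
    [1.1, 0, 0, 0],
    [1.1, 0, 0, 0],
    [1.1, 0, 0, 0],
  ],
)

```text
time: 4.65
ee_pos: [0.5078, -0.1028, 0.127]
eef_rot: [0.5, 0.5, -0.499, 0.501]
ft_force: [-1.6, 0.5, 6.8]
width: 0.0001
```

Emit:
drive_tool(
  motion=[
    [-1.5, 0, 0, 0],
    [-2.5, 0, 0, 0],
    [-2.5, 0, 0, 0],
    [-2.5, 0, 0, 0],
    [-2.5, 0, 0, 0],
    [-2.5, 0, 0, 0],
    [-2.5, 0, 0, 0],
    [-2.5, 0, 0, 0],
    [-2.5, 0, 0, 0],
    [-2.5, 0, 0, 0],
  ],
  grip=75,
)

```text
time: 5.48
ee_pos: [0.507, -0.103, 0.1509]
eef_rot: [-0.5, -0.5, 0.5, -0.5]
ft_force: [-0.1, -0.3, 1.0]
width: 0.0573
```

Emit:
drive_tool(
  motion=[
    [2.5, 0, 0, 0],
    [5, 0, 0, 0],
    [6, 0, 0, 0],
    [6, 0, 0, 0],
    [6, 0, 0, 0],
  ],
)

```text
time: 5.9
ee_pos: [0.507, -0.103, 0.0913]
eef_rot: [0.5, 0.5, -0.5, 0.5]
ft_force: [0.4, -0.5, 0.2]
width: 0.0613
```

Emit:
drive_tool(
  motion=[
    [0, 0, 0, 0],
    [0, 0, 0, 0],
    [0, 0, 0, 0],
    [0, 0, 0, 0],
    [0, 0, 0, 0],
    [0, 0, 0, 0],
    [0, 0, 0, 0],
    [0, 0, 0, 0],
    [0, 0, 0, 0],
    [0, 0, 0, 0],
  ],
  grip=255,
  force=40,
)

```text
time: 6.73
ee_pos: [0.5072, -0.103, 0.0912]
eef_rot: [0.5, 0.5, -0.5, 0.5]
ft_force: [0.4, 0.6, 1.8]
width: 0.0271
```

Emit:
drive_tool(
  motion=[
    [0, 0, 0, 0],
    [0, 0, 0, 0],
    [0, 0, 0, 0],
    [0, 0, 0, 0],
    [0.6, 0, 0, 0],
    [1.4, 0, 0, 0],
    [2.2, 0, 0, 0],
    [2.4, 0, 0, 0],
    [2.4, 0, 0, 0],
  ],
  grip=110,
)

```text
time: 7.48
ee_pos: [0.5062, -0.1029, 0.0658]
eef_rot: [0.5, 0.501, -0.5, 0.499]
ft_force: [-0.6, 0.0, -0.9]
width: 0.0495
```

Emit:
drive_tool(
  motion=[
    [0, 0, 0, 0],
    [0, 0, 0, 0],
    [0, 0, 0, 0],
    [0, 0, 0, 0],
    [0, 0, 0, 0],
    [0, 0, 0, 0],
    [0, 0, 0, 0],
    [0, 0, 0, 0],
  ],
  grip=255,
)

```text
time: 8.15
ee_pos: [0.5073, -0.103, 0.0673]
eef_rot: [0.5, 0.5, -0.5, 0.5]
ft_force: [0.1, 0.1, 2.1]
width: 0.0273
```

Emit:
drive_tool(
  motion=[
    [-2, 0, 0, 0],
    [-5, 0, 0, 0],
    [-8, 1.5, -2, 0],
    [-11, 4, -5, 0],
    [-12, 6, -8, -1],
    [-12, 8, -11, -2],
    [-12, 10, -14, -2.86],
    [-12, 11.6, -17, -2.86],
    [-12, 11.6, -18, -2.86],
    [-12, 11.6, -18, -2.86],
    [-12, 11.6, -18, -2.86],
  ],
)

```text
time: 9.07
ee_pos: [0.6225, 0.0773, 0.1861]
eef_rot: [0.433, 0.559, -0.434, 0.558]
ft_force: [-0.2, -1.7, -2.6]
width: 0.0272
```

```bash
python3 - <<'E'
from h import *
s=r.read_state();print(s['ee_pos'],R.from_quat(s['eef_rot']).as_matrix().round(3),s['width'],abs(s['joint_vel']).max())
im,c=snap("wrist","w2");_,cs=load("scene0");_,cd=load("side0")
print("bottle",plane(cs,431,184,0),plane(cd,254,332,0))
E
```

```text
[0.62248059 0.07726179 0.18610034] [[-0.002  0.969  0.248]
 [-0.001  0.248 -0.969]
 [-1.    -0.002  0.   ]] 0.027205211495889312 0.028215917545641074
bottle [0.51419102 0.38791158 0.        ] [0.50454916 0.38696415 0.        ]
```

View pics/w2.png

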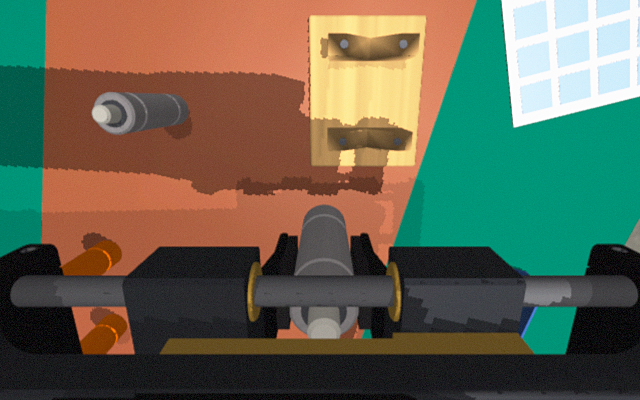

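```bash
python3 - <<'E'
from h import *
im,c=load("w2"); crop(im,295,5,440,175,4,"c8")
hsv=cv2.cvtColor(im,cv2.COLOR_BGR2HSV); 
E
```

```text
(no output)
```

View pics/c8.png

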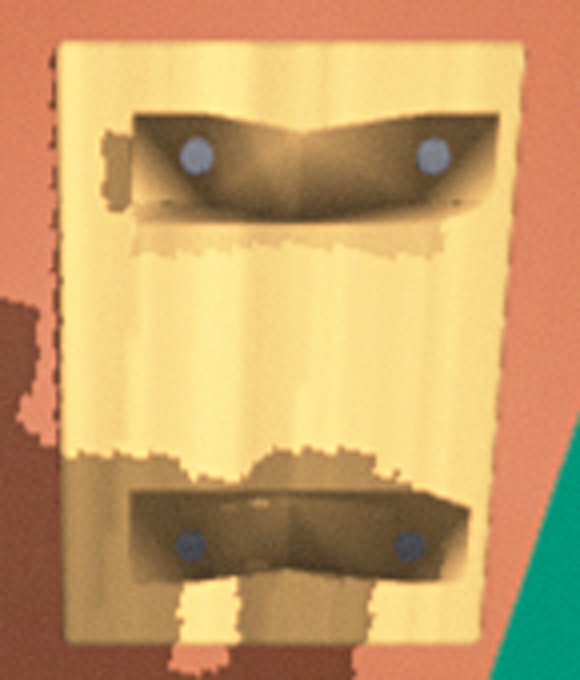

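```bash
python3 - <<'E'
from h import *
im,c=load("w2")
f=lambda x,y,x0=295,y0=5,k=4:(x0+(x+.5)/k-.5,y0+(y+.5)/k-.5)
P=np.array([plane(c,*f(*p),.012) for p in((59,42),(523,42),(481,641),(65,641))]);TL,TR,BR,BL=P
print("centre",P.mean(0),"w",np.linalg.norm(TR-TL),np.linalg.norm(BR-BL),"l",np.linalg.norm(TL-BL),np.linalg.norm(TR-BR))
y=(TL+TR-BL-BR);print("yaw",np.degrees(np.arctan2(-y[0],y[1])))
# V bottom line, z=.035: top board outer/inner edge at x; bottom board
V=np.array([plane(c,*f(*p),.035) for p in((302,133),(289,568))]);print(V)
S=np.array([plane(c,*f(*p),.055) for p in((197,156),(434,156),(190,545),(409,545))]);print(S.mean(0),S)
a=np.radians(14.3);ctr=P.mean(0)
print((S-ctr)[:,:2]@np.array([[np.cos(a),-np.sin(a)],[np.sin(a),np.cos(a)]]))
print((V-ctr)[:,:2]@np.array([[np.cos(a),-np.sin(a)],[np.sin(a),np.cos(a)]]))
E
```

```text
centre [0.63786507 0.16562369 0.012     ] w 0.09777367785678931 0.09874932176438245 l 0.127961738097598 0.12787990633844248
yaw 14.481569886037049
[[0.62727436 0.20707677 0.035     ]
 [0.64911453 0.12356602 0.035     ]]
[0.63798238 0.16540618 0.055     ] [[0.60783883 0.19482964 0.055     ]
 [0.65057766 0.20571874 0.055     ]
 [0.62542285 0.12508999 0.055     ]
 [0.66809016 0.13598636 0.055     ]]
[[-0.02188206  0.03571748]
 [ 0.02222214  0.03571274]
 [-0.02206849 -0.03620457]
 [ 0.02196819 -0.0361846 ]]
[[-2.37016275e-05  4.27845851e-02]
 [ 5.12693356e-04 -4.35331460e-02]]
```

Emit:
drive_tool(
  motion=[
    [0, 1, -3, 0],
    [0, 2, -6, 0],
    [0, 3, -9, 0],
    [0, 3.7, -12, 0],
    [0, 3.7, -14.6, 0],
    [0, 3.7, -14.6, 0],
    [3, 3.7, -14.6, 0],
    [6, 3.7, -14.6, 0],
    [8, 3.7, -14.6, 0],
    [9.4, 3.7, -14.6, 0],
    [9.4, 3.7, -14.6, 0],
    [9.4, 3.7, -14.6, 0],
  ],
)

```text
time: 10.12
ee_pos: [0.623, 0.2265, 0.0932]
eef_rot: [0.434, 0.558, -0.434, 0.558]
ft_force: [0.8, 0.8, -1.5]
width: 0.0271
```

```bash
cat >> h.py <<'E'
def inrest(p,c=(0.638,0.1655),yaw=14.4):
    a=np.radians(yaw);d=np.array(p[:2])-c;return np.array([d@[np.cos(a),np.sin(a)],d@[-np.sin(a),np.cos(a)]])*1000
def two(f,bs,bd,k=3):
    a,_=snap("side",f+"s");b,_=snap("scene",f+"c")
    A=cv2.resize(a[bs[1]:bs[3],bs[0]:bs[2]],None,fx=k,fy=k,interpolation=cv2.INTER_CUBIC);B=cv2.resize(b[bd[1]:bd[3],bd[0]:bd[2]],None,fx=k,fy=k,interpolation=cv2.INTER_CUBIC)
    h=min(len(A),len(B));cv2.imwrite(f"pics/{f}.png",np.hstack([A[:h],B[:h]]))
E
python3 - <<'E'
from h import *
s=r.read_state();print(s['ee_pos'],inrest(s['ee_pos']),s['ft_force'],s['time'])
two("t1",(200,170,330,290),(330,130,460,250))
E
```

```text
[0.62300185 0.22651382 0.09324879] [ 0.64656587 62.82684887] [ 0.79780875  0.75707787 -1.49845989] 10.1167
```

View pics/t1.png

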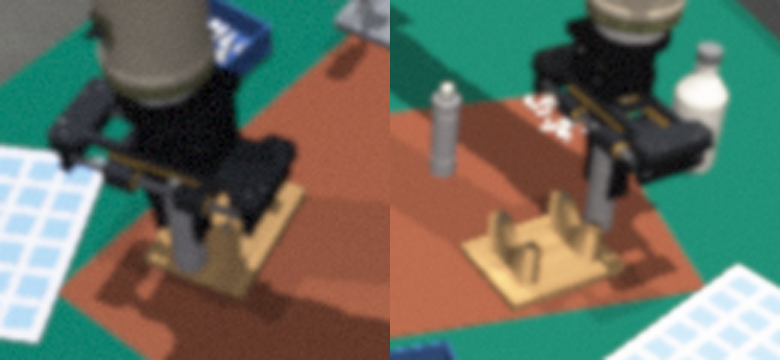

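Emit:
drive_tool(
  motion=[
    [0, 0, 0, 0],
    [0, 0, 0.3, 0],
    [0, 0, 0.5, 0],
    [-0.05, 0, 0.8, 0],
    [-0.1, 0, 1.3, 0],
    [-0.1, 0, 1.7, 0],
    [-0.1, 0, 2.1, 0],
    [-0.1, 0, 2.6, 0],
    [-0.05, 0, 3.05, 0],
    [0, 0, 3.5, 0],
    [0.15, 0, 3.95, 0],
    [0.3, 0, 4.4, 0],
    [0.5, 0, 4.8, 0],
    [0.5, 0, 4.8, 0],
  ],
  force=10,
)

```text
time: 11.38
ee_pos: [0.6349, 0.1793, 0.0873]
eef_rot: [0.434, 0.558, -0.435, 0.558]
ft_force: [-2.8, 0.2, -2.5]
width: 0.0277
```

```bash
python3 - <<'E'
from h import *
s=r.read_state();print(s['ee_pos'],inrest(s['ee_pos']),s['ft_force'],s['torque'],s['width'])
two("t2",(200,170,330,290),(330,130,460,250))
E
```

```text
[0.63485555 0.17931583 0.08730625] [ 0.39019396 14.16377501] [-2.79700288  0.23585403 -2.50728795] [0.18584782 0.43053208 0.08527672] 0.02765225727182416
```

View pics/t2.png

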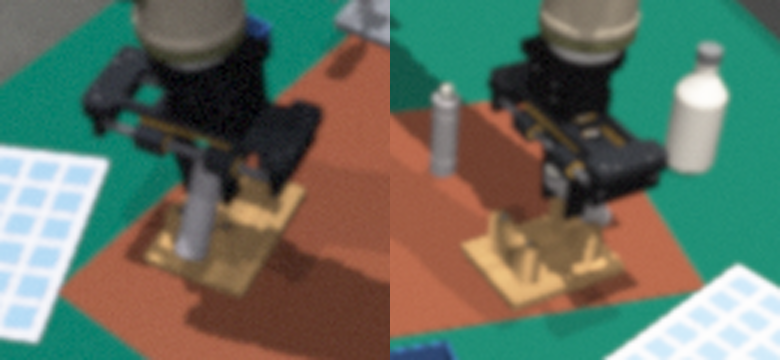

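Emit:
drive_tool(
  motion=[
    [0.2, 0, 0.3, 0],
    [0.4, 0, 0.65, 0],
    [0.6, 0, 0.95, 0],
    [0.8, 0, 1.2, 0],
    [1.05, 0, 1.5, 0],
    [1.35, 0, 1.75, 0],
    [1.6, 0, 2.0, 0],
    [1.9, 0, 2.2, 0],
    [2.2, 0, 2.4, 0],
    [2.5, 0, 2.55, 0],
    [2.8, 0, 2.7, 0],
    [2.8, 0, 2.7, 0],
  ],
)

```text
time: 12.48
ee_pos: [0.6414, 0.1543, 0.0593]
eef_rot: [0.434, 0.558, -0.434, 0.558]
ft_force: [0.2, -0.5, -0.9]
width: 0.0269
```

```bash
python3 - <<'E'
from h import *
s=r.read_state();print(s['ee_pos'],inrest(s['ee_pos']),s['ft_force'],s['torque'],s['width'])
two("t3",(200,170,330,290),(330,130,460,250));snap("wrist","w3")
E
```

```text
[0.64137648 0.15433246 0.05934698] [  0.49314366 -11.65638494] [ 0.17217825 -0.54968238 -0.87851583] [ 0.04949777 -0.06056326 -0.01154603] 0.026881307582482847
```

View pics/t3.png

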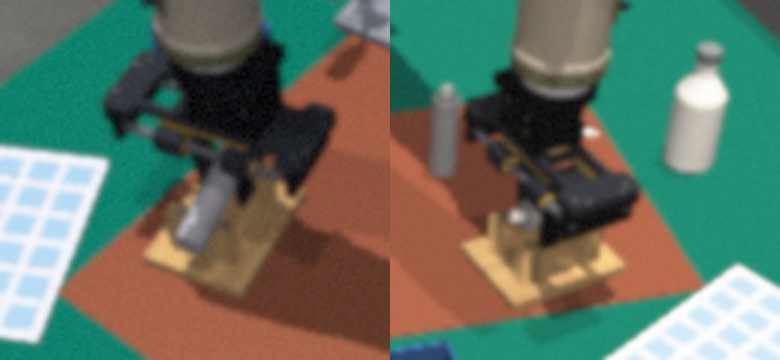

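View pics/w3.png

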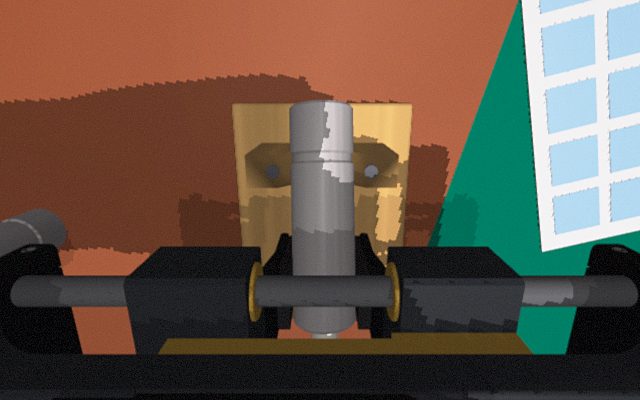

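Emit:
drive_tool(
  motion=[
    [0.15, 0, 0.05, 0],
    [0.3, 0, 0.1, 0],
    [0.45, 0, 0.1, 0],
    [0.45, 0, 0.1, 0],
  ],
)

```text
time: 12.97
ee_pos: [0.6416, 0.1537, 0.0553]
eef_rot: [0.434, 0.558, -0.434, 0.558]
ft_force: [0.5, -0.7, 0.5]
width: 0.0265
```

```bash
python3 - <<'E'
from h import *
s=r.read_state();print(s['ee_pos'],inrest(s['ee_pos']),s['ft_force'],s['torque'],s['width'])
im,c=snap("wrist","w4")
for h in (48,52,56,60):
  a=np.radians(14.4);o=np.array([.638,.1655])
  for z in (.0548,.0408,.0688): print(h,z,proj(c,[*(o+h/1000*np.array([-np.sin(a),np.cos(a)])),z]).round(1))
crop(im,220,80,430,350,2,"c9")
E
```

```text
[0.64158301 0.15368184 0.05528354] [  0.53138446 -12.33792835] [ 0.49956172 -0.66219926  0.53880741] [-0.23260731 -0.00843388 -0.0278841 ] 0.026528626597125293
48 0.0548 [321.6 142.9]
48 0.0408 [321.8 139. ]
48 0.0688 [321.4 147.5]
52 0.0548 [321.6 133.3]
52 0.0408 [321.8 130.2]
52 0.0688 [321.3 136.9]
56 0.0548 [321.5 123.5]
56 0.0408 [321.7 121.3]
56 0.0688 [321.3 126.1]
60 0.0548 [321.5 113.6]
60 0.0408 [321.7 112.2]
60 0.0688 [321.2 115.2]
```

View pics/c9.png

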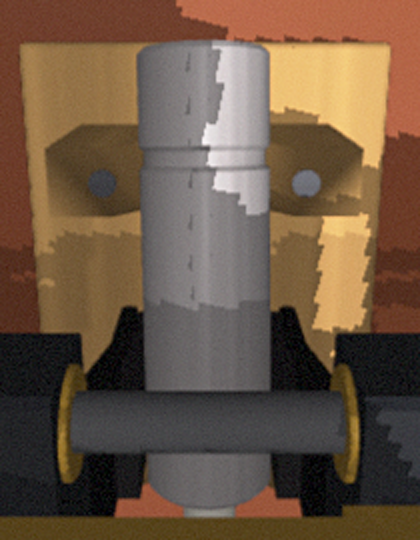

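Emit:
drive_tool(
  motion=[
    [0, 0, 0, 0],
    [0, 0, 0, 0],
    [-0.1, 0, 0.2, 0],
    [-0.1, 0, 0.4, 0],
    [0, 0, 0.5, 0],
    [0, 0, 0.5, 0],
  ],
  force=35,
)

```text
time: 13.52
ee_pos: [0.6428, 0.1493, 0.0555]
eef_rot: [0.434, 0.558, -0.434, 0.558]
ft_force: [-1.0, 0.8, 0.3]
width: 0.0257
```

```bash
python3 - <<'E'
from h import *
s=r.read_state();print(s['ee_pos'],inrest(s['ee_pos']),s['ft_force'],s['torque'],s['width'])
im,c=snap("wrist","w5")
a=np.radians(14.4);o=np.array([.638,.1655])
for h,z in ((65,.012),(60,.0688),(64,.0688),(-31,.0688),(-36,.0688)): print(h,z,proj(c,[*(o+h/1000*np.array([-np.sin(a),np.cos(a)])),z]).round(1))
crop(im,220,80,430,350,2,"c10")
E
```

```text
[0.64281095 0.1493405  0.05554966] [  0.64109956 -16.84825787] [-1.00862905  0.76969356  0.28350355] [0.35489286 0.32008616 0.0664352 ] 0.025727883409811168
65 0.012 [321.8  91.6]
60 0.0688 [321.  102.7]
64 0.0688 [320.9  91.3]
-31 0.0688 [322.  315.2]
-36 0.0688 [322.  324.8]
```

View pics/c10.png

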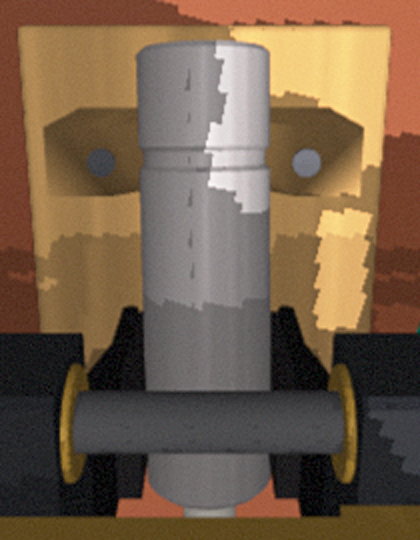

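Emit:
drive_tool(
  motion=[
    [0, 0, 0, 0],
    [0, 0, 0, 0],
    [0, 0, 0, 0],
    [0, 0, 0, 0],
    [0, 0, -0.4, 0],
    [0, 0, -0.8, 0],
    [0, 0, -1.2, 0],
    [0, 0, -1.2, 0],
    [0, 0, -1.2, 0],
  ],
  grip=140,
)

```text
time: 14.32
ee_pos: [0.6397, 0.1614, 0.0556]
eef_rot: [0.434, 0.559, -0.434, 0.559]
ft_force: [0.2, -0.6, -1.1]
width: 0.039
```

Emit:
drive_tool(
  motion=[
    [0, 0, 0, 0],
    [0, 0, 0, 0],
    [0, 0, 0, 0],
    [0, 0, 0, 0],
    [0, 0, 0, 0],
    [0, 0, 0, 0],
  ],
  grip=255,
  force=45,
)

```text
time: 14.82
ee_pos: [0.6392, 0.1603, 0.0555]
eef_rot: [0.433, 0.559, -0.434, 0.558]
ft_force: [-5.1, -2.5, 2.7]
width: 0.027
```

```bash
python3 - <<'E'
from h import *
s=r.read_state();print(s['ee_pos'],inrest(s['ee_pos']),s['ft_force'],s['torque'],s['width'])
im,c=snap("wrist","w6")
a=np.radians(14.4);o=np.array([.638,.1655])
for h,z in ((65,.012),(60,.0688),(64,.0688)): print(h,z,proj(c,[*(o+h/1000*np.array([-np.sin(a),np.cos(a)])),z]).round(1))
crop(im,220,80,430,350,2,"c11")
E
```

```text
[0.63924719 0.16029424 0.05545626] [-0.08661624 -5.35237772] [-5.12830074 -2.45392636  2.70476448] [-0.41639024  1.10728789  0.018934  ] 0.027013481079287523
65 0.012 [323.3 114. ]
60 0.0688 [322.9 134.2]
64 0.0688 [322.9 123.4]
```

View pics/c11.png

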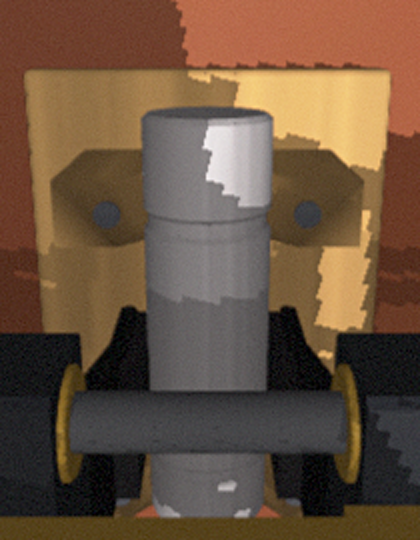

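```bash
python3 - <<'E'
from h import *
two("t4",(210,180,310,270),(350,150,450,240),4)
E
```

```text
(no output)
```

View pics/t4.png

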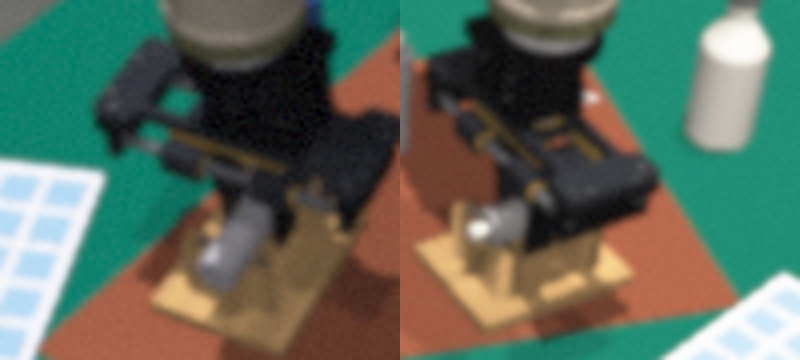

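Emit:
drive_tool(
  motion=[
    [-0.7, 0, 0, 0],
    [-1.5, 0, 0, 0],
    [-1.5, 0, 0.4, 0],
    [-1.5, 0, 0.8, 0],
    [-1.5, 0, 1.2, 0],
    [-1.5, 0, 1.2, 0],
  ],
)

```text
time: 15.47
ee_pos: [0.6431, 0.1481, 0.0704]
eef_rot: [0.434, 0.558, -0.434, 0.558]
ft_force: [0.2, 0.1, -2.5]
width: 0.027
```

Emit:
drive_tool(
  motion=[
    [0, 0, 0, 0],
    [0.3, 0, 0, 0],
    [0.6, 0, 0, 0],
    [0.8, 0, 0, 0],
    [1.0, 0, 0, 0],
    [1.2, 0, 0, 0],
    [1.35, 0, 0, 0],
    [1.5, 0, 0, 0],
    [1.5, 0, 0, 0],
  ],
  force=14,
)

```text
time: 16.22
ee_pos: [0.6427, 0.1491, 0.056]
eef_rot: [0.434, 0.558, -0.434, 0.558]
ft_force: [-3.3, -1.0, 2.5]
width: 0.0276
```

```bash
python3 - <<'E'
from h import *
s=r.read_state();print(s['ee_pos'],inrest(s['ee_pos']),s['ft_force'],s['torque'],s['width'])
im,c=snap("wrist","w7")
a=np.radians(14.4);o=np.array([.638,.1655])
for h,z in ((65,.012),(50,.0688),(54,.0688)): print(h,z,proj(c,[*(o+h/1000*np.array([-np.sin(a),np.cos(a)])),z]).round(1))
crop(im,220,80,430,350,2,"c12")
E
```

```text
[0.64269853 0.14912443 0.05604099] [  0.47848369 -17.02957704] [-3.31127395 -0.9538699   2.49712711] [-0.15015393  0.67146393 -0.00590039] 0.027619480931528755
65 0.012 [322.2  91.2]
50 0.0688 [321.5 129.6]
54 0.0688 [321.5 118.8]
```

View pics/c12.png

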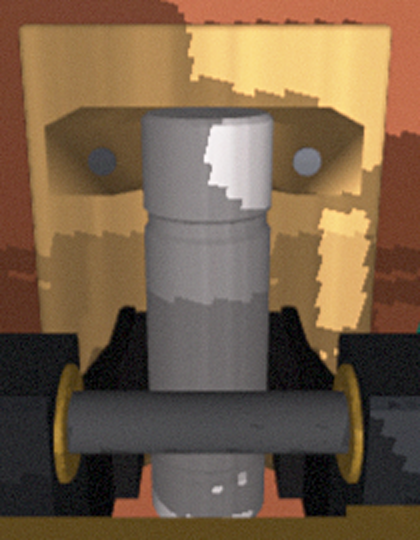

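Emit:
drive_tool(
  motion=[
    [0, 0, 0, 0],
    [0, 0, 0, 0],
    [0.1, 0, 0, 0],
    [0.1, 0, 0, 0],
    [0.1, 0, 0, 0],
    [0.1, 0, 0, 0],
  ],
  force=4,
)

```text
time: 16.77
ee_pos: [0.6421, 0.149, 0.0543]
eef_rot: [0.433, 0.559, -0.434, 0.558]
ft_force: [-5.9, -1.8, 3.0]
width: 0.028
```

```bash
python3 - <<'E'
from h import *
s=r.read_state();print(s['ee_pos'],inrest(s['ee_pos']),s['ft_force'],s['torque'],s['width'])
im,c=snap("wrist","w8")
crop(im,220,80,430,350,2,"c13")
E
```

```text
[0.64212961 0.14896413 0.05432711] [ -0.11243528 -17.04335325] [-5.91638338 -1.81099081  3.0154751 ] [-0.27721256  1.31992788 -0.0560598 ] 0.02799889254592762
```

View pics/c13.png

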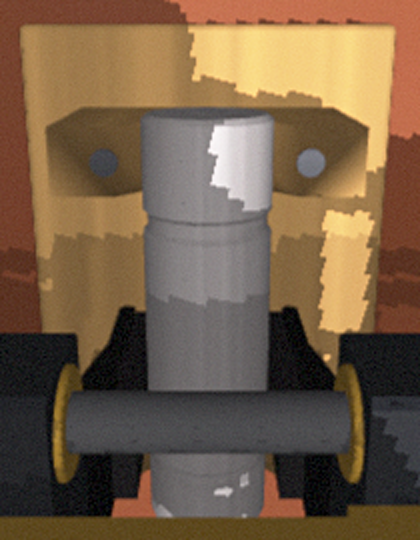

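```bash
python3 - <<'E'
from h import *
im,c=snap("scene","sc5")
a=np.radians(14.4);o=np.array([.638,.1655]);ax=np.array([-np.sin(a),np.cos(a)])
for h in (-56,-61,-66):
  for z in (.045,.0548,.065): print(h,z,proj(c,[*(o+h/1000*ax),z]).round(1))
crop(im,340,180,420,240,8,"c14")
E
```

```text
-56 0.045 [365.2 210.9]
-56 0.0548 [365.5 208.3]
-56 0.065 [365.8 205.6]
-61 0.045 [363.8 211.4]
-61 0.0548 [364.  208.8]
-61 0.065 [364.3 206.1]
-66 0.045 [362.3 211.9]
-66 0.0548 [362.5 209.3]
-66 0.065 [362.8 206.6]
```

View pics/c14.png

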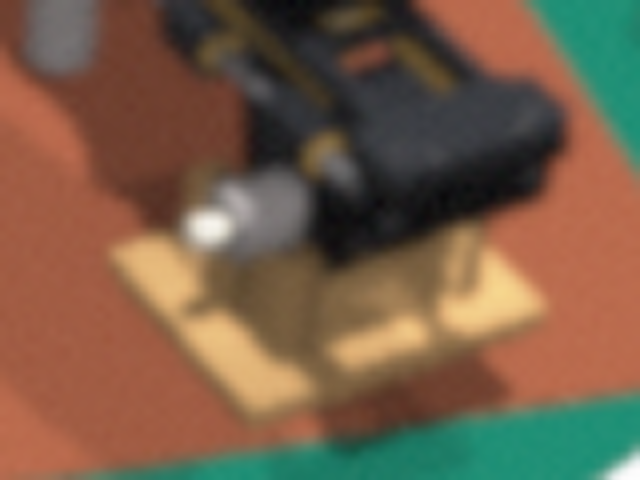

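Emit:
drive_tool(
  motion=[
    [0, 0, 0, 0],
    [0, 0, 0, 0],
    [0, 0, 0, 0],
    [-0.1, 0, -0.2, 0],
    [-0.1, 0, -0.2, 0],
  ],
  grip=155,
)

```text
time: 17.28
ee_pos: [0.6426, 0.1516, 0.0559]
eef_rot: [0.434, 0.558, -0.433, 0.559]
ft_force: [-0.2, -0.2, 0.2]
width: 0.0341
```

Emit:
drive_tool(
  motion=[
    [0, 0, 0, 0],
    [0, 0, 0, 0],
    [0, 0, 0, 0],
    [0, 0, 0, 0],
    [0, 0, 0, 0],
    [0, 0, 0, 0],
  ],
  grip=255,
  force=45,
)

```text
time: 17.78
ee_pos: [0.6416, 0.151, 0.0555]
eef_rot: [0.433, 0.559, -0.434, 0.558]
ft_force: [-4.9, -0.7, 4.3]
width: 0.0271
```

Emit:
drive_tool(
  motion=[
    [-1.5, 0, 0, 0],
    [-5, 0, 0, 0],
    [-8.5, 0, 0, 0],
    [-11.5, -1, 2, 0.3],
    [-11.5, -2.5, 5.5, 0.8],
    [-11.5, -4, 9, 1.3],
    [-11.5, -5.6, 12.5, 1.76],
    [-11.5, -7.2, 16, 1.76],
    [-11.5, -8.7, 19.5, 1.76],
    [-11.5, -10.3, 23, 1.76],
    [-11.5, -11.8, 26.5, 1.76],
    [-11.5, -13.4, 30, 1.76],
    [-11.5, -15, 33.5, 1.76],
    [-11.5, -16.5, 37, 1.76],
    [-11.5, -17.4, 39, 1.76],
    [-11.5, -17.4, 39, 1.76],
    [-11.5, -17.4, 39, 1.76],
  ],
)

```text
time: 19.2
ee_pos: [0.5692, -0.2716, 0.17]
eef_rot: [0.476, 0.523, -0.477, 0.523]
ft_force: [-1.0, 1.1, -2.5]
width: 0.0269
```

```bash
python3 - <<'E'
from h import *
s=r.read_state();print(s['ee_pos'],s['ft_force'],s['torque'],s['width'],abs(s['joint_vel']).max())
im,c=snap("wrist","w9")
E
```

```text
[ 0.56922679 -0.27161854  0.16999264] [-1.02717958  1.05587598 -2.51757413] [ 0.07025053 -0.02461944  0.02062945] 0.026935224691258475 0.04372318820144173
```

View pics/w9.png

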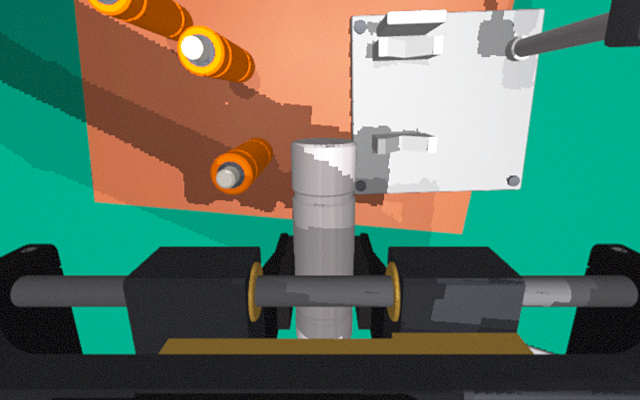

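```bash
python3 - <<'E'
from h import *
im,c=load("w9"); crop(im,340,0,555,200,3.6,"c15")
E
```

```text
(no output)
```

View pics/c15.png

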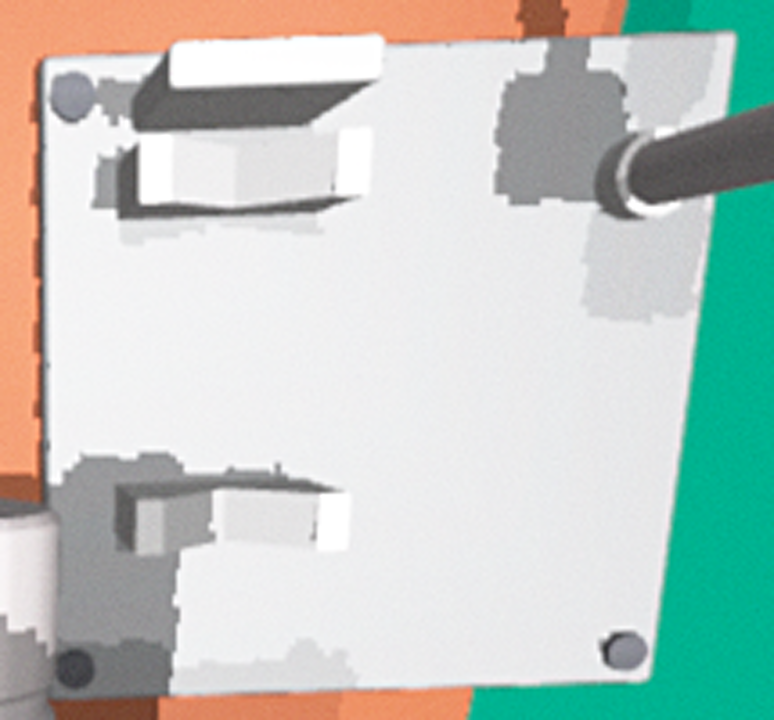

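```bash
python3 - <<'E'
from h import *
im,c=load("w9")
f=lambda x,y,x0=340,y0=0,k=3.6:(x0+(x+.5)/k-.5,y0+(y+.5)/k-.5)
g=lambda L,z:np.array([plane(c,*f(*p),z) for p in L])
P=g(((41,60),(736,33),(650,680),(49,697)),.012);TL,TR,BR,BL=P
print("w",np.linalg.norm(TR-TL),np.linalg.norm(BR-BL),"l",np.linalg.norm(TL-BL),np.linalg.norm(TR-BR))
y=(TL+TR-BL-BR);yaw=np.arctan2(-y[0],y[1]);x=(TR+BR-TL-BL);print("yaw",np.degrees(yaw),np.degrees(np.arctan2(x[1],x[0])))
M=np.array([[np.cos(yaw),-np.sin(yaw)],[np.sin(yaw),np.cos(yaw)]])
o=P.mean(0)[:2]-M@[.0375,0] if 0 else P.mean(0)[:2]-np.array([np.cos(yaw),np.sin(yaw)])*.0375
print("origin",o)
def loc(Q): return ((Q[:,:2]-o)@M*1000).round(1)
print(loc(P))
print("saddle+ tops",loc(g(((138,135),(140,203),(372,127),(362,195)),.047)))
print("saddle- tops",loc(g(((137,497),(135,552),(350,492),(347,549)),.047)))
print("V",loc(g(((238,208),(213,545)),.030)))
print("stop top",loc(g(((175,40),(383,35),(382,78),(168,87)),.062)))
E
```

```text
w 0.15364393094704437 0.1534457722913856 l 0.1472360932358061 0.148016253871553
yaw 7.3248378185731156 7.107334802110308
origin [ 0.62629505 -0.19701922]
[[-39.3  73.9]
 [114.3  73.7]
 [114.2 -74.3]
 [-39.2 -73.3]]
saddle+ tops [[-22.9  52.5]
 [-22.4  39.8]
 [ 23.7  52.2]
 [ 22.5  39.7]]
saddle- tops [[-22.5 -19.2]
 [-22.8 -31.1]
 [ 23.5 -19.8]
 [ 23.6 -32.1]]
V [[  1.4  39.9]
 [ -2.1 -32.9]]
stop top [[-18.5  66. ]
 [ 19.8  65.4]
 [ 20.1  58.2]
 [-19.7  58.2]]
```

```bash
python3 - <<'E'
from h import *
im,c=load("w9"); crop(im,280,125,365,345,3,"c16")
p=np.array([.5692,-.2716,.170]);a=np.radians(5.4);ax=np.array([-np.sin(a),np.cos(a),0]);xx=np.array([np.cos(a),np.sin(a),0])
for d in (62,64,66,68,70): print(d,[proj(c,p+ax*d/1000+np.array([0,0,z])).round(1) for z in (.014,0,-.014)])
for d in (66,36,0,-30):print(d,proj(c,p+ax*d/1000-xx*.014),proj(c,p+ax*d/1000+xx*.014))
E
```

```text
62 [array([323.2, 143.4]), array([323.3, 139.1]), array([323.3, 135.6])]
64 [array([323.2, 138. ]), array([323.3, 134.3]), array([323.3, 131.2])]
66 [array([323.2, 132.7]), array([323.2, 129.4]), array([323.3, 126.7])]
68 [array([323.1, 127.3]), array([323.2, 124.5]), array([323.3, 122.2])]
70 [array([323.1, 121.8]), array([323.2, 119.5]), array([323.3, 117.7])]
66 [289.56378132 129.4841068 ] [356.9327032  129.32439907]
36 [291.67015411 198.67380231] [355.21182926 198.54533903]
0 [293.90209138 271.9880134 ] [353.38844357 271.88974206]
-30 [295.55543028 326.29654551] [352.03779306 326.21870554]
```

View pics/c16.png

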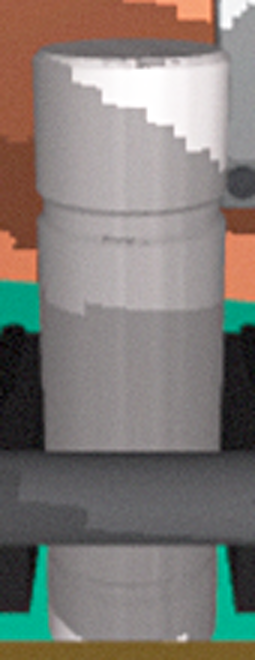

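Emit:
drive_tool(
  motion=[
    [0, 2, -2, -0.1],
    [0, 4.5, -4, -0.2],
    [0, 6.5, -6, -0.36],
    [0, 6.5, -6, -0.36],
    [2, 6.5, -6, -0.36],
    [5, 6.5, -6, -0.36],
    [8, 6.5, -6, -0.36],
    [9.5, 6.5, -6, -0.36],
    [9.5, 6.5, -6, -0.36],
    [9.5, 6.5, -6, -0.36],
  ],
)

```text
time: 20.08
ee_pos: [0.6284, -0.203, 0.0744]
eef_rot: [0.467, 0.532, -0.467, 0.53]
ft_force: [-0.3, -1.7, -3.5]
width: 0.0267
```

```bash
cat >> h.py <<'E'
def ingauge(p): return inrest(p,(0.6268,-0.197),7.2)
def yaw(s): m=R.from_quat(s['eef_rot']).as_matrix(); return np.degrees(np.arctan2(m[1,1],m[0,1]))
E
python3 - <<'E'
from h import *
s=r.read_state();print(s['ee_pos'],ingauge(s['ee_pos']),yaw(s),s['ft_force'],s['time'])
im,c=snap("wrist","w10")
a=np.radians(7.2);o=np.array([.6268,-.197])
G=lambda x,y,z:proj(c,[*(o+x/1000*np.array([np.cos(a),np.sin(a)])+y/1000*np.array([-np.sin(a),np.cos(a)])),z]).round(1)
print(G(-20,58,.062),G(20,58,.062),G(-23,40,.047),G(23,40,.047))
crop(im,215,0,435,200,3,"c17")
E
```

```text
[ 0.62839087 -0.20301539  0.07439099] [ 0.8243971  -6.16734999] 7.348963071412545 [-0.29164847 -1.70101143 -3.45236173] 20.0833
[277.9 131.1] [366.3 131.3] [277.2 164.2] [367.3 164.4]
```

View pics/w10.png

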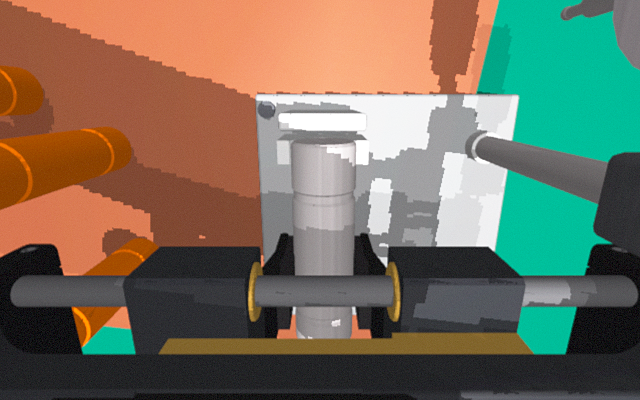

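Emit:
drive_tool(
  motion=[
    [0, 0, 0.15, 0],
    [0.5, 0, 0.28, 0],
    [1.0, 0, 0.28, 0],
    [1.4, 0, 0.28, 0],
    [1.8, 0, 0.28, 0],
    [2.0, 0, 0.28, 0],
    [2.2, 0, 0.28, 0],
    [2.3, 0, 0.28, 0],
    [2.3, 0, 0.28, 0],
  ],
)

```text
time: 20.88
ee_pos: [0.6293, -0.2064, 0.0523]
eef_rot: [0.467, 0.531, -0.467, 0.531]
ft_force: [-0.1, 0.7, -2.7]
width: 0.0269
```

```bash
python3 - <<'E'
from h import *
s=r.read_state();print(s['ee_pos'],ingauge(s['ee_pos']),yaw(s),s['ft_force'],s['torque'],s['width'],s['time'])
im,c=snap("wrist","w11")
crop(im,215,60,435,345,2,"c18")
E
```

```text
[ 0.62931305 -0.2064395   0.0523153 ] [ 1.31014759 -9.68003449] 7.30529455533194 [-0.12735622  0.65732705 -2.73593725] [ 0.12873565  0.03241347 -0.02816939] 0.02692965293861887 20.8833
```

View pics/c18.png

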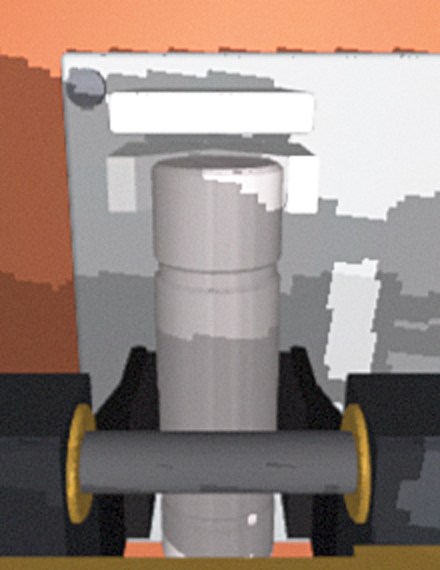

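Emit:
drive_tool(
  motion=[
    [0.1, -0.1, 0, 0],
    [0.2, -0.1, 0, 0],
    [0.25, -0.1, 0, 0],
    [0.25, -0.1, 0, 0],
  ],
)

```text
time: 21.27
ee_pos: [0.6285, -0.2066, 0.0509]
eef_rot: [0.467, 0.531, -0.467, 0.531]
ft_force: [-4.3, 1.6, 5.4]
width: 0.0267
```

Emit:
drive_tool(
  motion=[
    [0, 0, 0, 0],
    [0, 0, 0, 0],
    [0, 0, 0, 0],
    [0, 0, 0, 0],
  ],
  force=6,
)

```text
time: 21.6
ee_pos: [0.6286, -0.2066, 0.0509]
eef_rot: [0.467, 0.531, -0.467, 0.531]
ft_force: [-4.2, 2.7, 5.5]
width: 0.0274
```

```bash
python3 - <<'E'
from h import *
two("t5",(290,110,410,220),(220,190,340,300),3.3)
E
```

```text
(no output)
```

View pics/t5.png

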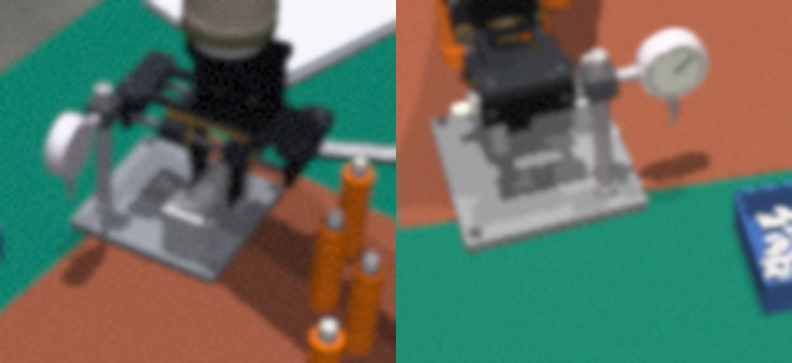

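Emit:
drive_tool(
  motion=[
    [0, 0, 0, 0],
    [0, 0, 0, 0],
    [0, 0, 0, 0],
    [0, 0, 0, 0],
    [-2, 0, 0, 0],
    [-4.5, 0, 0, 0],
    [-4.5, 0, 0, 0],
  ],
  grip=132,
)

```text
time: 22.28
ee_pos: [0.6306, -0.2081, 0.0999]
eef_rot: [0.468, 0.528, -0.466, 0.533]
ft_force: [1.3, -0.9, 0.8]
width: 0.0417
```

Emit:
drive_tool(
  motion=[
    [0, 0, 2, 0],
    [0, 0, 5, 0],
    [0, 0, 7, 0],
    [0, 0, 7, 0],
    [1.5, 0, 7, 0],
    [3.5, 0, 7, 0],
    [3.5, 0, 7, 0],
    [3.5, 0, 7, 0],
  ],
  grip=255,
  force=20,
)

```text
time: 22.95
ee_pos: [0.6365, -0.2759, 0.0591]
eef_rot: [0.467, 0.532, -0.468, 0.53]
ft_force: [0.3, -0.3, 0.0]
width: 0.0022
```

```bash
python3 - <<'E'
from h import *
s=r.read_state();print(s['ee_pos'],ingauge(s['ee_pos']),yaw(s),s['ft_force'],s['width'],s['time'])
im,c=snap("wrist","w12")
crop(im,215,60,435,345,2,"c19")
E
```

```text
[ 0.63645591 -0.27588785  0.05910345] [ -0.30749457 -79.47599893] 7.300343898434913 [ 0.33913921 -0.31729634  0.01642179] 0.00216138525133059 22.95
```

View pics/w12.png

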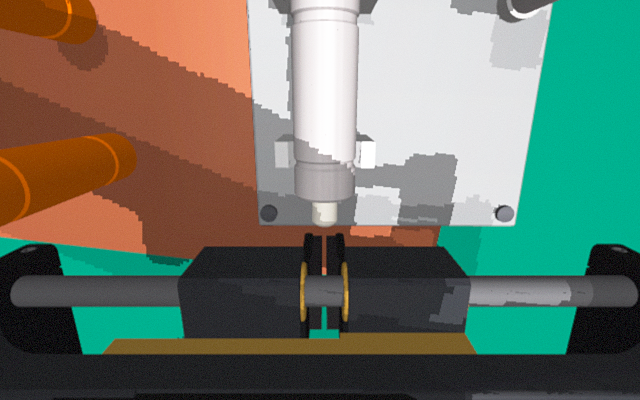

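Emit:
drive_tool(
  motion=[
    [0, 0, -0.4, 0],
    [0, 0, -0.8, 0],
    [0, 0, -1.1, 0],
    [0, 0, -1.3, 0],
    [0, 0, -1.4, 0],
    [0, 0, -1.5, 0],
    [0, 0, -1.6, 0],
    [0, 0, -1.6, 0],
  ],
)

```text
time: 23.67
ee_pos: [0.6355, -0.2605, 0.0604]
eef_rot: [0.467, 0.53, -0.467, 0.531]
ft_force: [2.3, -2.7, 2.6]
width: 0.0002
```

Emit:
drive_tool(
  motion=[
    [0, 0, -0.1, 0],
    [0, 0, -0.2, 0],
    [0, 0, -0.2, 0],
  ],
)

```text
time: 23.92
ee_pos: [0.6352, -0.2587, 0.0603]
eef_rot: [0.467, 0.53, -0.467, 0.531]
ft_force: [2.2, -5.3, 2.1]
width: 0.0001
```

Emit:
drive_tool(
  motion=[
    [0, 0, -0.1, 0],
    [0, 0, -0.2, 0],
    [0, 0, -0.2, 0],
  ],
)

```text
time: 24.17
ee_pos: [0.635, -0.2575, 0.0604]
eef_rot: [0.467, 0.53, -0.467, 0.531]
ft_force: [3.6, -5.6, 0.7]
width: 0.0
```

Emit:
drive_tool(
  motion=[
    [0, 0, -0.1, 0],
    [0, 0, -0.2, 0],
    [0, 0, -0.2, 0],
  ],
)

```text
time: 24.42
ee_pos: [0.6348, -0.2562, 0.0605]
eef_rot: [0.467, 0.53, -0.468, 0.532]
ft_force: [4.5, -7.9, 1.5]
width: 0.0003
```

```bash
python3 - <<'E'
from h import *
s=r.read_state();print(s['ee_pos'],ingauge(s['ee_pos']),s['ft_force'])
im,c=snap("wrist","w13")
crop(im,215,0,435,250,2.4,"c20")
E
```

```text
[ 0.63475333 -0.25617518  0.06045275] [  0.47399531 -59.70537802] [ 4.46592654 -7.91729761  1.54437334]
```

View pics/c20.png

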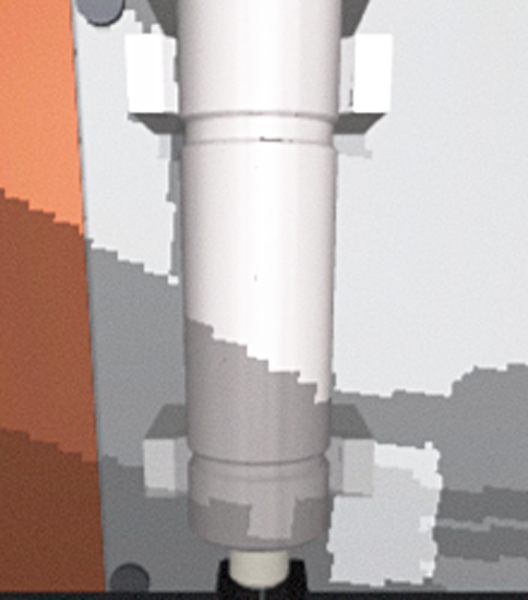

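Emit:
drive_tool(
  motion=[
    [0, 0, 0.3, 0],
    [0, 0, 0.8, 0],
    [0, 0, 1.5, 0],
    [-3, 0, 1.5, 0],
    [-7, 0, 0, 0],
    [-11, 0, -3, 0],
    [-11, 0, -4, 0],
    [-11, 0, -4, 0],
    [-11, 0, -4, 0],
  ],
  grip=75,
)

```text
time: 25.22
ee_pos: [0.6294, -0.2133, 0.17]
eef_rot: [0.467, 0.532, -0.466, 0.531]
ft_force: [0.1, -0.5, -0.5]
width: 0.0526
```

```bash
python3 - <<'E'
from h import *
s=r.read_state();print(s['ee_pos'],ingauge(s['ee_pos']),s['ft_force'])
im,c=snap("wrist","w14")
crop(im,215,0,435,250,2.4,"c21")
E
```

```text
[ 0.62944913 -0.21330822  0.17001812] [  0.58428293 -16.51164553] [ 0.05808085 -0.53315492 -0.50498374]
```

View pics/c21.png

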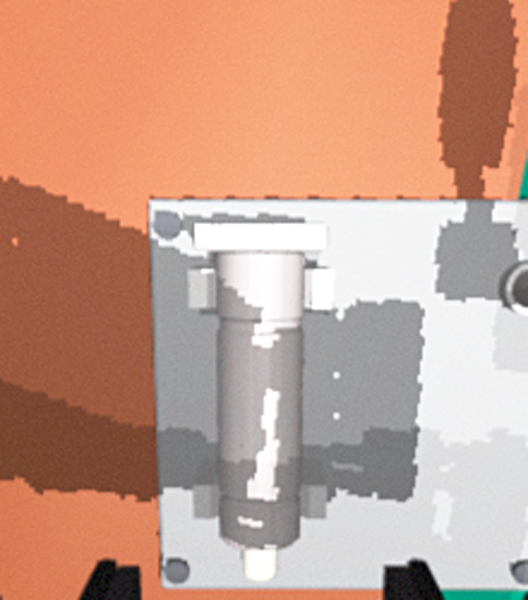

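Emit:
drive_tool(
  motion=[
    [0, -1.2, -3.5, 0],
    [0, -2.4, -7, -0.3],
    [0, -3.6, -10.5, -0.6],
    [0, -4.8, -14, -0.9],
    [0, -6, -17.5, -1.2],
    [0, -7.2, -21, -1.42],
    [0, -8.4, -24.5, -1.42],
    [0, -9.6, -28, -1.42],
    [0, -10.8, -31, -1.42],
    [0, -11.7, -34, -1.42],
    [0, -11.7, -34, -1.42],
    [0, -11.7, -34, -1.42],
    [0, -11.7, -34, -1.42],
  ],
)

```text
time: 26.35
ee_pos: [0.4701, 0.1062, 0.169]
eef_rot: [0.433, 0.559, -0.434, 0.558]
ft_force: [0.3, 0.1, 0.5]
width: 0.0613
```

```bash
python3 - <<'E'
from h import *
s=r.read_state();print(s['ee_pos'],yaw(s),s['width'],s['time'])
two("t6",(270,150,390,270),(290,90,410,210),3.3)
E
```

```text
[0.47013624 0.10620988 0.16904665] 14.316640763445012 0.06131055052195716 26.35
```

View pics/t6.png

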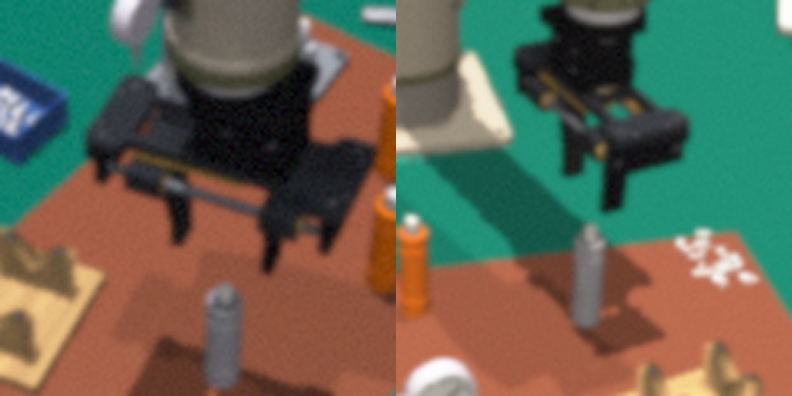

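Emit:
drive_tool(
  motion=[
    [2, 0, -0.3, 0],
    [5, 0, -0.3, 0],
    [8, 0, -0.3, 0],
    [10, 0, -0.3, 0],
    [10.9, 0, -0.3, 0],
    [10.9, 0, -0.3, 0],
    [10.9, 0, -0.3, 0],
  ],
)

```text
time: 27.03
ee_pos: [0.4699, 0.1101, 0.0615]
eef_rot: [0.434, 0.559, -0.434, 0.558]
ft_force: [0.7, -0.2, -0.0]
width: 0.0615
```

Emit:
drive_tool(
  motion=[
    [0, 0, 0, 0],
    [0, 0, 0, 0],
    [0, 0, 0, 0],
    [0, 0, 0, 0],
    [0, 0, 0, 0],
    [0, 0, 0, 0],
    [0, 0, 0, 0],
    [0, 0, 0, 0],
    [0, 0, 0, 0],
  ],
  grip=255,
  force=40,
)

```text
time: 27.78
ee_pos: [0.4695, 0.1106, 0.0613]
eef_rot: [0.433, 0.559, -0.433, 0.559]
ft_force: [-1.3, -1.1, 2.8]
width: 0.0273
```

Emit:
drive_tool(
  motion=[
    [-3, 0, 0, 0],
    [-6, 1, 0.3, 0],
    [-8, 4, 1.2, 0],
    [-8, 7, 2.1, 0],
    [-8, 10.5, 3.2, 0],
    [-8, 14, 4.3, 0],
    [-8, 16.5, 5.1, 0],
    [-8, 17.65, 5.4, 0],
    [-8, 17.65, 5.4, 0],
    [-5, 17.65, 5.4, 0],
    [-2.6, 17.65, 5.4, 0],
    [-2.6, 17.65, 5.4, 0],
    [-2.6, 17.65, 5.4, 0],
  ],
)

```text
time: 28.87
ee_pos: [0.652, 0.1022, 0.0859]
eef_rot: [0.432, 0.56, -0.434, 0.558]
ft_force: [0.7, -0.5, -1.6]
width: 0.0274
```

```bash
python3 - <<'E'
from h import *
s=r.read_state();print(s['ee_pos'],inrest(s['ee_pos']),yaw(s),s['ft_force'],s['width'],s['time'])
two("t7",(200,170,330,290),(330,130,460,250))
snap("wrist","w15")
E
```

```text
[0.65204702 0.10216406 0.08590888] [ -2.14529733 -64.83947485] 14.425219311086863 [ 0.69265032 -0.48004219 -1.57948256] 0.027383606450556614 28.8667
```

View pics/w15.png

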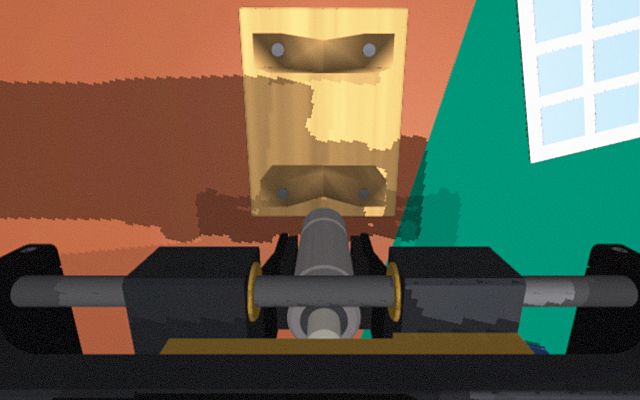

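View pics/t7.png

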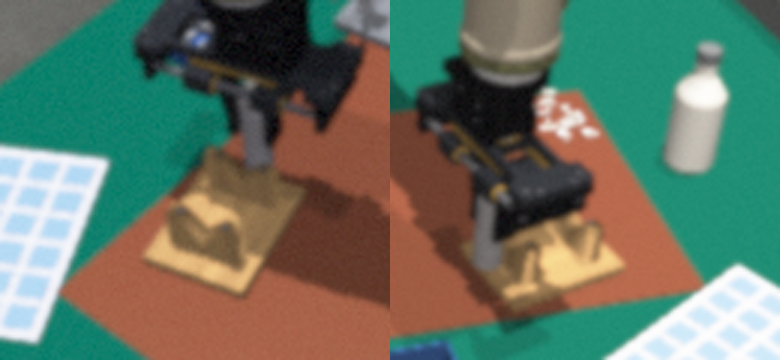

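Emit:
drive_tool(
  motion=[
    [0, 0.1, 0, 0],
    [0, 0.1, -0.4, 0],
    [0, 0.1, -0.7, 0],
    [-0.1, 0.1, -1.2, 0],
    [-0.15, 0.1, -1.6, 0],
    [-0.2, 0.1, -2.05, 0],
    [-0.2, 0.1, -2.5, 0],
    [-0.15, 0.1, -2.9, 0],
    [-0.1, 0.1, -3.3, 0],
    [0, 0.1, -3.7, 0],
    [0.1, 0.1, -4.1, 0],
    [0.25, 0.1, -4.5, 0],
    [0.25, 0.1, -4.5, 0],
  ],
  force=18,
)

```text
time: 30.1
ee_pos: [0.6429, 0.1479, 0.0842]
eef_rot: [0.433, 0.559, -0.433, 0.559]
ft_force: [-0.4, -1.5, -0.5]
width: 0.0274
```

```bash
python3 - <<'E'
from h import *
s=r.read_state();print(s['ee_pos'],inrest(s['ee_pos']),yaw(s),s['ft_force'],s['width'],s['time'])
two("t8",(200,170,330,290),(330,130,460,250))
snap("wrist","w16")
E
```

```text
[0.64290144 0.14785148 0.08421799] [  0.3584466 -18.3130024] 14.499749730624023 [-0.41670855 -1.53379682 -0.52605256] 0.027438685320266182 30.1
```

View pics/t8.png

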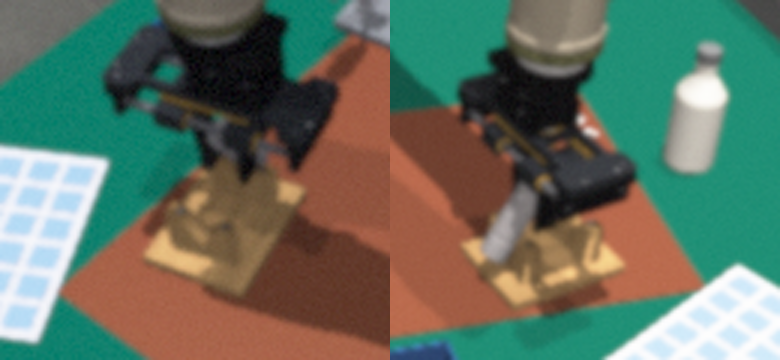

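Emit:
drive_tool(
  motion=[
    [0.2, -0.05, -0.3, 0],
    [0.45, -0.05, -0.6, 0],
    [0.75, -0.05, -0.95, 0],
    [1.0, -0.05, -1.2, 0],
    [1.25, -0.05, -1.45, 0],
    [1.5, -0.05, -1.7, 0],
    [1.75, -0.05, -1.9, 0],
    [2.0, -0.05, -2.1, 0],
    [2.25, -0.05, -2.25, 0],
    [2.5, -0.05, -2.4, 0],
    [2.5, -0.05, -2.4, 0],
  ],
)

```text
time: 31.17
ee_pos: [0.6369, 0.1696, 0.059]
eef_rot: [0.433, 0.559, -0.433, 0.559]
ft_force: [0.4, 0.5, 1.4]
width: 0.0275
```

```bash
python3 - <<'E'
from h import *
s=r.read_state();print(s['ee_pos'],inrest(s['ee_pos']),yaw(s),s['ft_force'],s['width'],s['time'])
two("t9",(200,170,330,290),(330,130,460,250))
snap("wrist","w17")
E
```

```text
[0.63687526 0.16964256 0.05904157] [-0.05919058  4.29212153] 14.43377230395314 [0.36769116 0.51095604 1.3572341 ] 0.02746023820869679 31.1667
```

View pics/t9.png

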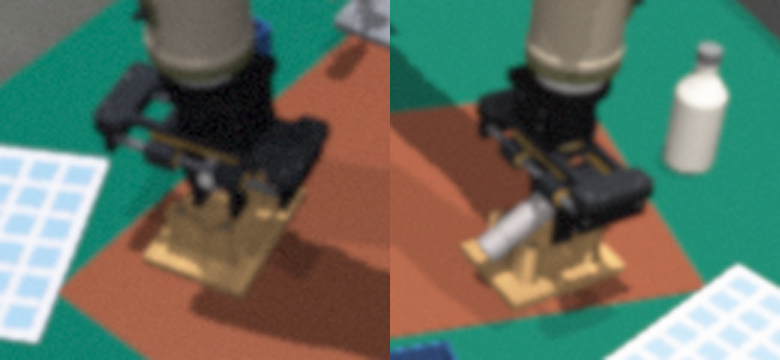

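View pics/w17.png

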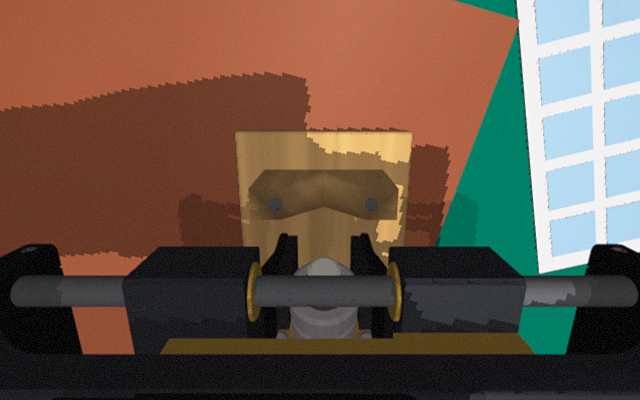

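```bash
cat >> h.py <<'E'
def vplane(c,u,v,o=(.638,.1655),yw=14.4):
    a=np.radians(yw);n=np.array([np.cos(a),np.sin(a),0]);O,d=ray(c,u,v);t=(n@(np.array([*o,0])-O))/(n@d);p=O+t*d
    return inrest(p,o,yw),p[2]*1000
E
python3 - <<'E'
from h import *
im,c=load("t9c"); crop(im,340,170,420,240,8,"c22")
E
```

```text
(no output)
```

View pics/c22.png

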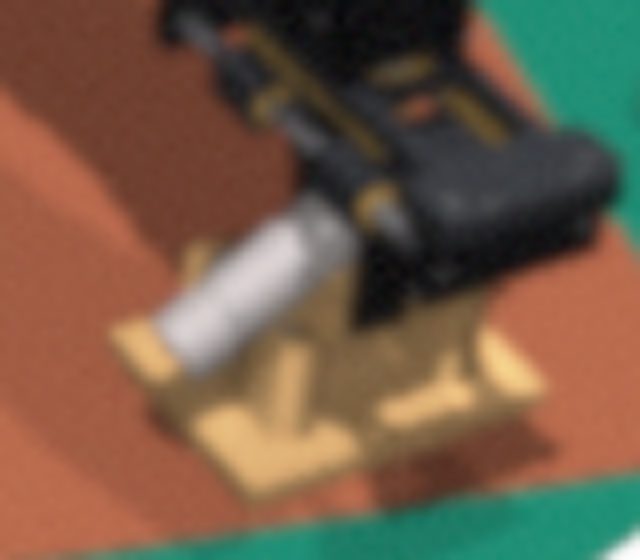

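```bash
python3 - <<'E'
from h import *
im,c=load("t9c")
for p in ((183,345),(160,320),(200,372),(235,300),(325,230)): print(p,vplane(c,340+p[0]/8,170+p[1]/8))
E
```

```text
(183, 345) (array([-9.99321820e-14, -6.35190368e+01]), np.float64(39.44894223309381))
(160, 320) (array([ 7.94290990e-14, -7.45435922e+01]), np.float64(55.422294305591535))
(200, 372) (array([ 5.31572388e-14, -5.48247373e+01]), np.float64(23.131747633044153))
(235, 300) (array([-1.59522623e-13, -4.25751166e+01]), np.float64(52.92557693012701))
(325, 230) (array([ 5.93335643e-14, -5.91902205e+00]), np.float64(72.4115129440458))
```

```bash
python3 - <<'E'
from h import *
im,c=load("t9s"); crop(im,230,200,310,270,8,"c23")
print(vplane(c,200+205/3,170+180/3))
im,c=load("w17"); crop(im,260,220,390,350,5,"c24")
for y,z in ((0,60),(10,80),(20,100),(15,90),(20,80)):
  a=np.radians(14.4);o=np.array([.638,.1655]);print(y,z,proj(c,[*(o+y/1000*np.array([-np.sin(a),np.cos(a)])),z/1000]))
E
```

```text
(array([1.53766449e-14, 2.22560286e+01]), np.float64(92.8213052411262))
0 60 [323.29701825 279.83045416]
10 80 [323.19090312 283.20470418]
20 100 [323.0444117  287.86283983]
15 90 [323.12401962 285.33146636]
20 80 [323.16008062 260.93696347]
```

View pics/c23.png

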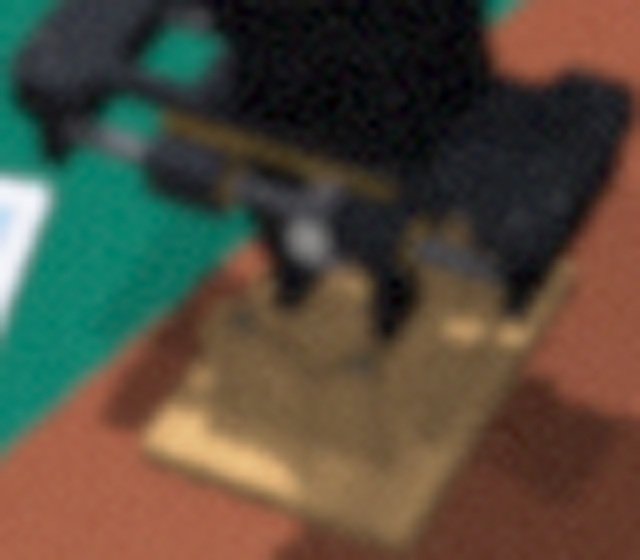

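View pics/c24.png

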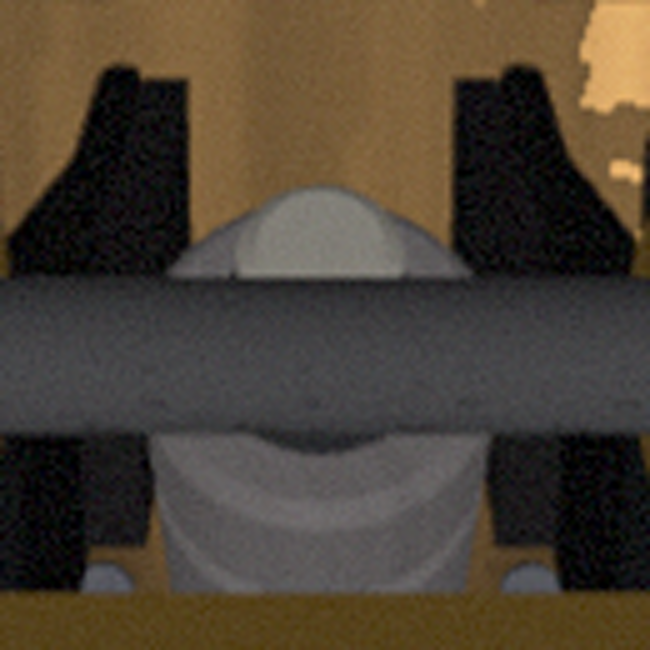

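Emit:
drive_tool(
  motion=[
    [0, 0, 0, 0],
    [0, 0, 0, 0],
    [0.2, 0, -0.05, 0],
    [0.4, 0, -0.1, 0],
    [0.6, 0, -0.15, 0],
    [0.8, 0, -0.2, 0],
    [0.8, 0, -0.2, 0],
  ],
  force=8,
)

```text
time: 31.9
ee_pos: [0.6364, 0.1712, 0.051]
eef_rot: [0.433, 0.559, -0.433, 0.559]
ft_force: [0.5, 0.1, 0.3]
width: 0.0279
```

```bash
python3 - <<'E'
from h import *
s=r.read_state();print(s['ee_pos'],inrest(s['ee_pos']),yaw(s),s['ft_force'],s['width'],s['time'])
two("t10",(230,200,310,270),(340,170,420,240),5)
im,c=snap("wrist","w18");crop(im,260,220,390,350,4,"c25")
E
```

```text
[0.63635405 0.17124257 0.05095696] [-0.16612096  5.97148952] 14.416873639292286 [0.50387014 0.06543085 0.34984191] 0.0278699163487421 31.9
```

View pics/t10.png

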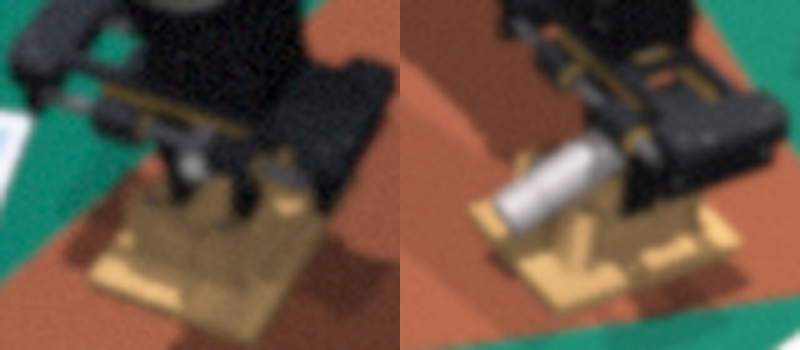

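View pics/c25.png

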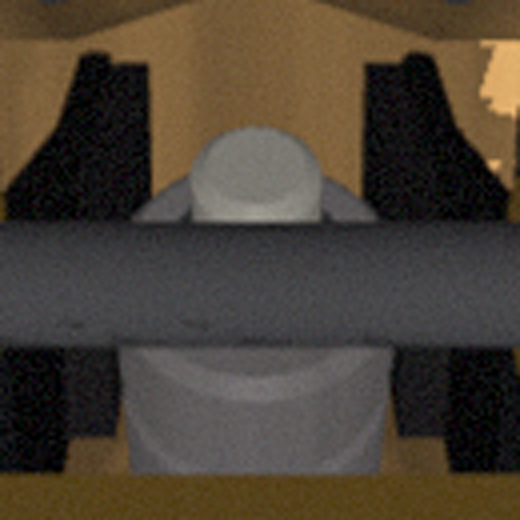

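Emit:
drive_tool(
  motion=[
    [0.2, 0, -0.05, 0],
    [0.4, 0, -0.1, 0],
    [0.6, 0, -0.1, 0],
    [0.8, 0, -0.1, 0],
    [1.0, 0, -0.1, 0],
    [1.0, 0, -0.1, 0],
  ],
)

```text
time: 32.55
ee_pos: [0.6362, 0.1721, 0.0411]
eef_rot: [0.433, 0.559, -0.433, 0.559]
ft_force: [-0.8, 1.6, 0.1]
width: 0.0273
```

```bash
python3 - <<'E'
from h import *
s=r.read_state();print(s['ee_pos'],inrest(s['ee_pos']),yaw(s),s['ft_force'],s['width'],s['time'])
two("t11",(230,200,310,270),(340,170,420,240),5)
im,c=snap("wrist","w19");crop(im,260,220,390,350,4,"c26")
E
```

```text
[0.63618515 0.17210735 0.04106594] [-0.11465546  6.85110067] 14.410478190678958 [-0.80263275  1.61102848  0.07614644] 0.027337835045672627 32.55
```

View pics/t11.png

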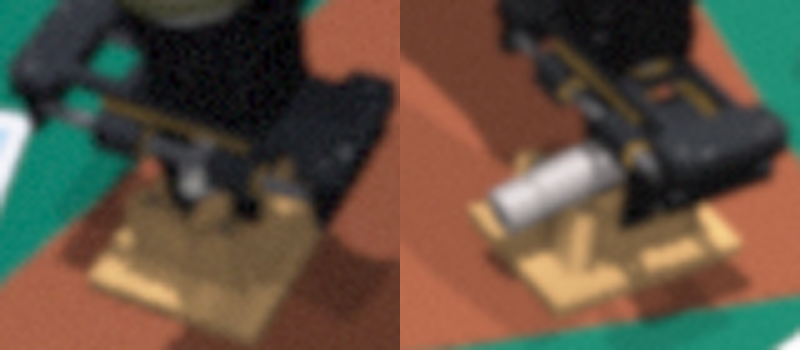

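View pics/c26.png

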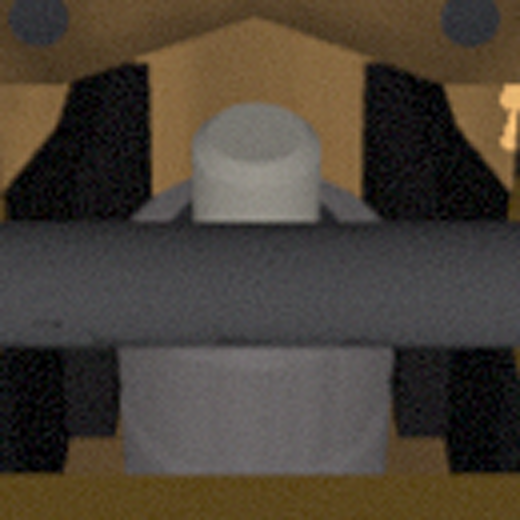

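```bash
python3 - <<'E'
from h import *
_,c=load("t11c");print("heel",vplane(c,340+106/5,170+208/5))
_,c=load("t11s");print("tip",vplane(c,230+193/5,200+180/5), "t10",vplane(c,230+192/5,200+165/5))
E
```

```text
heel (array([-4.06988424e-14, -6.98781712e+01]), np.float64(47.64744752179995))
tip (array([-1.32435348e-13,  2.45985490e+01]), np.float64(71.4217572220467)) t10 (array([-1.00907978e-13,  2.37262825e+01]), np.float64(82.51293340895228))
```

Emit:
drive_tool(
  motion=[
    [0, 0, 0, 0],
    [0, 0, 0, 0],
    [0, 0, 0, 0],
    [-0.5, 0, 0, 0],
    [-1.0, 0, 0, 0],
    [-1.5, 0, -0.3, 0],
    [-1.5, 0, -0.7, 0],
    [-1.5, 0, -1.1, 0],
    [-1.5, 0, -1.1, 0],
    [-1.5, 0, -1.1, 0],
  ],
  force=40,
)

```text
time: 33.53
ee_pos: [0.6344, 0.1816, 0.0571]
eef_rot: [0.434, 0.558, -0.434, 0.559]
ft_force: [1.8, -4.5, 0.5]
width: 0.0272
```

```bash
python3 - <<'E'
from h import *
s=r.read_state();print(s['ee_pos'],inrest(s['ee_pos']),yaw(s),s['ft_force'],s['torque'],s['width'],s['time'])
two("t12",(230,200,310,270),(340,170,420,240),5)
im,c=snap("wrist","w20")
E
```

```text
[0.63441016 0.18155782 0.05711319] [ 0.51635534 16.44609164] 14.34869759200007 [ 1.80561295 -4.48650102  0.46728054] [-0.84687733 -0.34935131 -0.03002811] 0.027164786213912055 33.5333
```

View pics/t12.png

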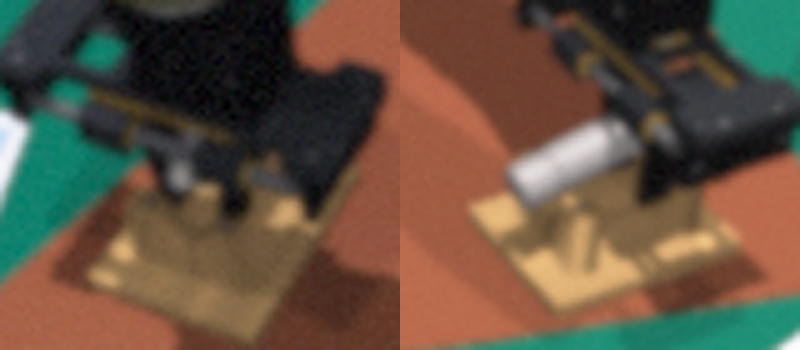

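View pics/w20.png

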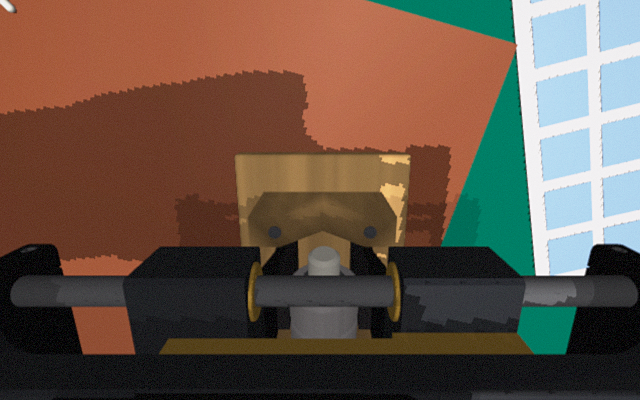

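```bash
python3 - <<'E'
from h import *
im,c=load("t12c");crop(im,350,185,400,220,14,"c27");print("heel",vplane(c,340+120/5,170+186/5))
im,c=load("t12s");crop(im,240,215,300,255,12,"c28");print("tip",vplane(c,230+180/5,200+178/5))
E
```

```text
heel (array([-3.20297074e-14, -6.15752964e+01]), np.float64(61.07084684001451))
tip (array([-7.13107770e-14,  3.61684127e+01]), np.float64(85.6212518919931))
```

View pics/c27.png

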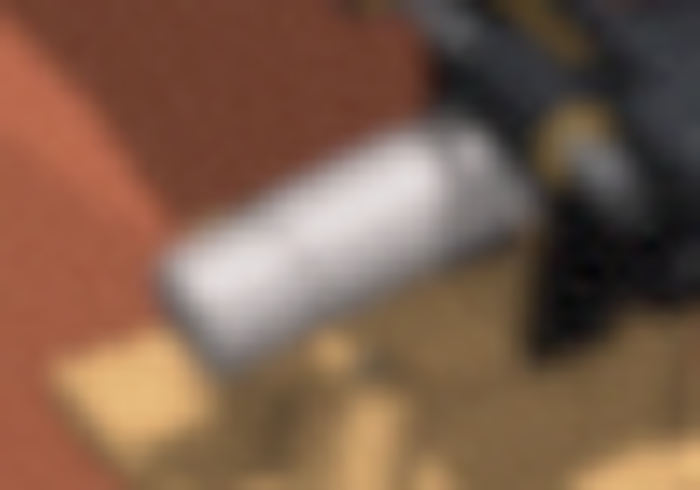

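View pics/c28.png

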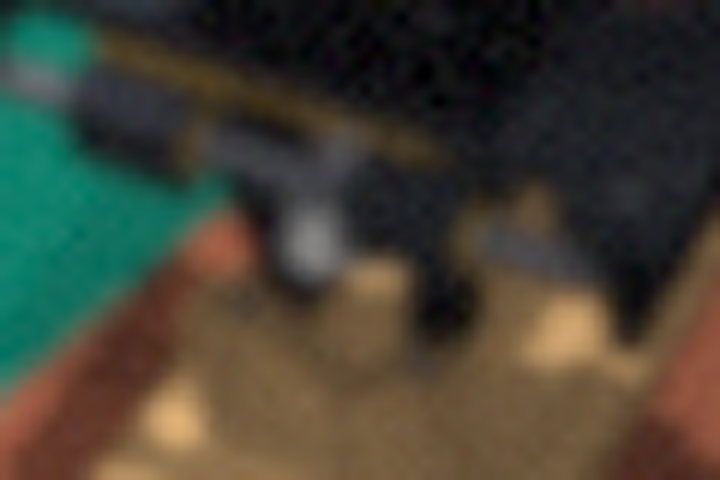

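Emit:
drive_tool(
  motion=[
    [0, 0, 0.15, 0],
    [0.3, 0, 0.15, 0],
    [0.6, 0, 0.15, 0],
    [0.9, 0, 0.15, 0],
    [1.1, 0, 0.15, 0],
    [1.3, 0, 0.15, 0],
    [1.5, 0, 0.15, 0],
    [1.7, 0, 0.15, 0],
    [1.7, 0, 0.15, 0],
  ],
  force=10,
)

```text
time: 34.43
ee_pos: [0.6339, 0.1814, 0.0391]
eef_rot: [0.433, 0.559, -0.433, 0.559]
ft_force: [1.2, -0.3, -1.1]
width: 0.028
```

```bash
python3 - <<'E'
from h import *
s=r.read_state();print(s['ee_pos'],inrest(s['ee_pos']),yaw(s),s['ft_force'],s['torque'],s['width'],s['time'])
two("t13",(230,200,310,270),(340,170,420,240),5)
im,c=snap("wrist","w21");crop(im,220,140,430,350,2.5,"c29")
E
```

```text
[0.63390463 0.18136481 0.03909801] [-0.02129171 16.38486854] 14.413319905568315 [ 1.24393773 -0.3234676  -1.06920124] [-0.24483111 -0.250312   -0.01451591] 0.028000340093607707 34.4333
```

View pics/t13.png

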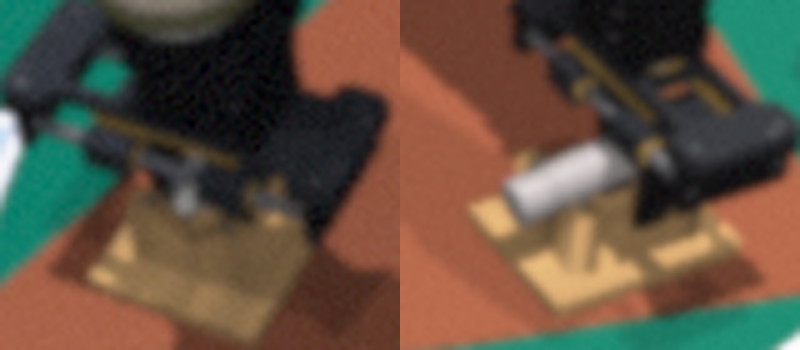

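View pics/c29.png

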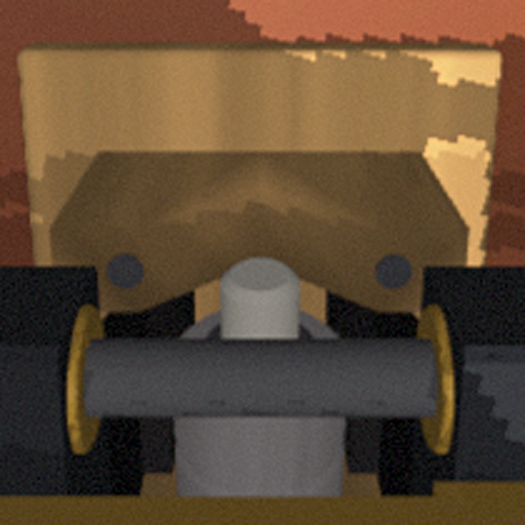

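Emit:
drive_tool(
  motion=[
    [0.15, 0, 0, 0],
    [0.3, 0, 0, 0],
    [0.45, 0, 0, 0],
    [0.6, 0, 0, 0],
    [0.65, 0, 0, 0],
    [0.65, 0, 0, 0],
  ],
  force=8,
)

```text
time: 35.08
ee_pos: [0.6339, 0.1814, 0.0328]
eef_rot: [0.433, 0.559, -0.433, 0.559]
ft_force: [-0.2, -0.2, 0.0]
width: 0.0278
```

```bash
python3 - <<'E'
from h import *
s=r.read_state();print(s['ee_pos'],inrest(s['ee_pos']),yaw(s),s['ft_force'],s['torque'],s['width'],s['time'])
two("t14",(230,200,310,270),(340,170,420,240),5)
im,c=snap("wrist","w22");crop(im,220,140,430,350,2.5,"c30")
E
```

```text
[0.633905   0.18135434 0.03282112] [-0.02353714 16.37463349] 14.407799386765268 [-0.22694314 -0.23418025  0.03807664] [-7.61019998e-02 -2.65668816e-01 -1.31705321e-05] 0.02780506527685061 35.0833
```

View pics/t14.png

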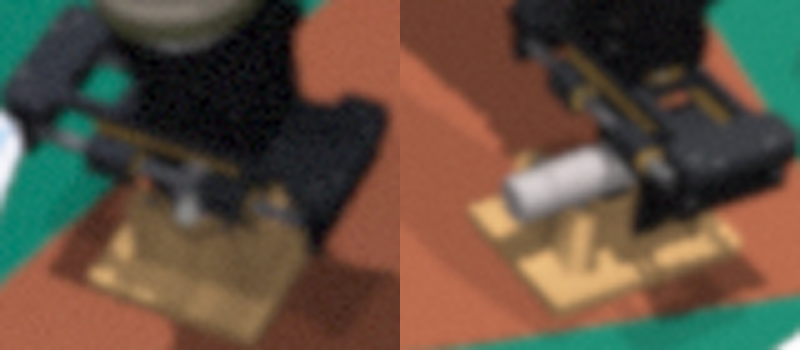

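View pics/c30.png

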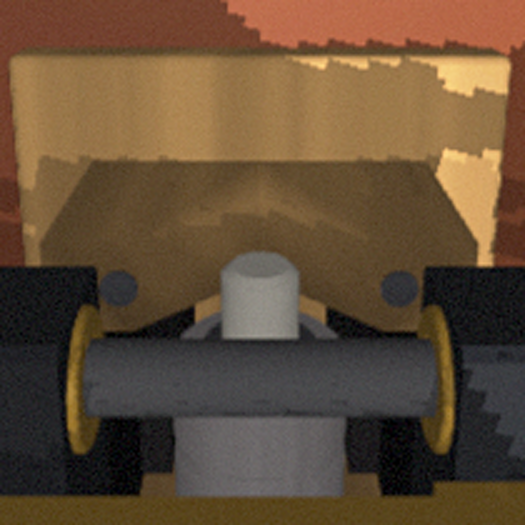

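```bash
python3 - <<'E'
from h import *
im,c=load("t14c");crop(im,350,185,400,220,14,"c31");print("heel",vplane(c,340+118/5,170+194/5))
im,c=load("t14s");crop(im,240,215,300,255,12,"c32");print("tip",vplane(c,230+186/5,200+209/5))
E
```

```text
heel (array([-7.29749606e-15, -6.24318991e+01]), np.float64(55.40115091278752))
tip (array([-9.96213201e-14,  3.45528126e+01]), np.float64(58.792919068437755))
```

View pics/c31.png

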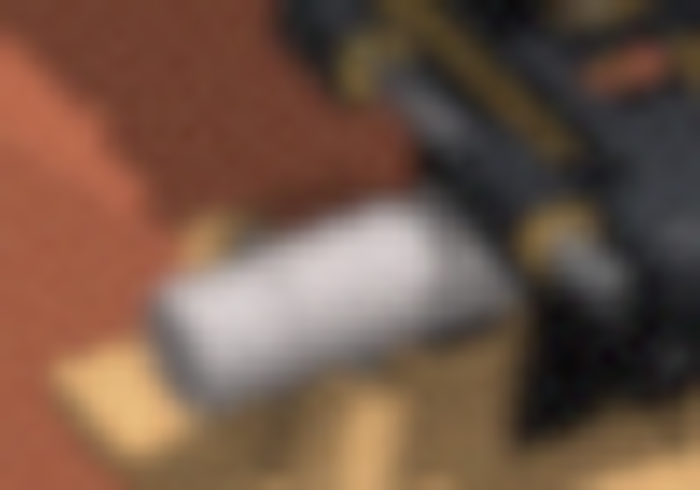

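View pics/c32.png

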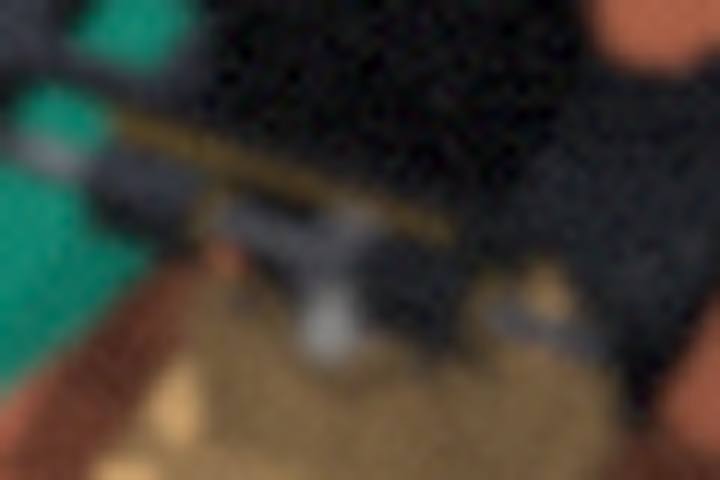

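```bash
python3 - <<'E'
from h import *
_,c=load("w22")
for v in (240,244.8,247): print(v,[inrest(plane(c,324.8,v,z))[1].round(1) for z in (.055,.06,.065)])
print("stud check +y", [inrest(plane(c,220+x/2.5,140+288/2.5,.055)).round(1) for x in (117,400)], "base edge",inrest(plane(c,324,140+52/2.5,.012)))
E
```

```text
240 [np.float64(42.2), np.float64(44.4), np.float64(46.6)]
244.8 [np.float64(40.2), np.float64(42.5), np.float64(44.7)]
247 [np.float64(39.3), np.float64(41.6), np.float64(43.9)]
stud check +y [array([-22.1,  35.8]), array([22.2, 35.8])] base edge [ 0.28663613 65.45883281]
```

Emit:
drive_tool(
  motion=[
    [0, 0, 0, 0],
    [0, 0, 0, 0],
    [0, 0, 0, 0],
    [0, 0, 0, 0],
  ],
  grip=140,
  force=4,
)

```text
time: 35.57
ee_pos: [0.634, 0.1813, 0.0331]
eef_rot: [0.433, 0.559, -0.433, 0.559]
ft_force: [0.2, -0.2, 0.3]
width: 0.0382
```

```bash
python3 - <<'E'
from h import *
s=r.read_state();print(s['ee_pos'],inrest(s['ee_pos']),yaw(s),s['ft_force'],s['width'],s['time'])
two("t15",(230,200,310,270),(340,170,420,240),5)
im,c=snap("wrist","w23");crop(im,220,140,430,350,2.5,"c33")
E
```

```text
[0.63396487 0.18130858 0.03311017] [ 0.02307091 16.31541778] 14.40548371524942 [ 0.24135089 -0.17243132  0.33137694] 0.03815913455559525 35.5667
```

View pics/t15.png

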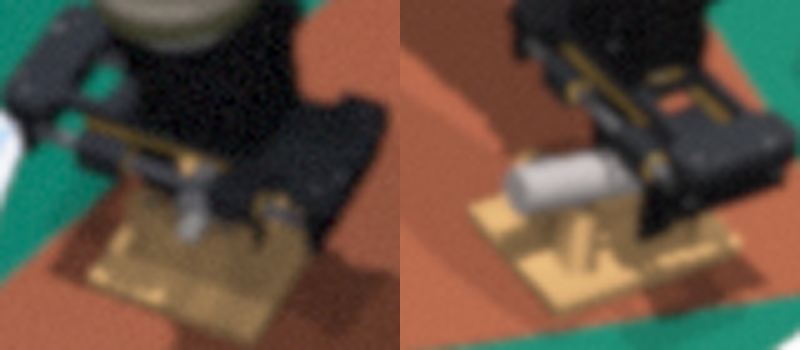

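View pics/c33.png

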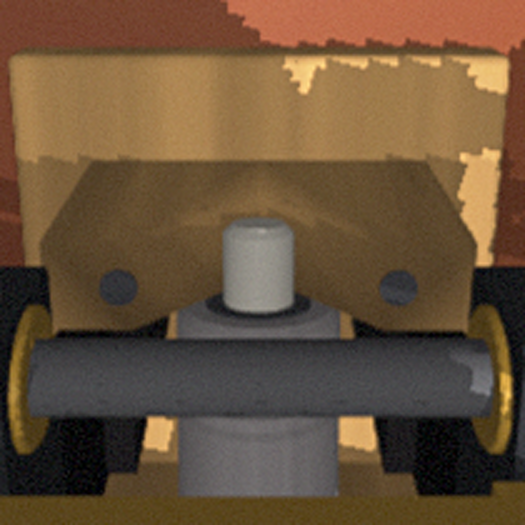

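Emit:
drive_tool(
  motion=[
    [-1, 0, 0.5, 0],
    [-1.8, 0, 1.2, 0],
    [-1.8, 0, 2, 0],
    [-1.8, 0, 2.8, 0],
    [-1.8, 0, 2.9, 0],
    [-1.8, 0, 2.9, 0],
  ],
)

```text
time: 36.22
ee_pos: [0.6414, 0.1516, 0.0508]
eef_rot: [0.434, 0.558, -0.434, 0.558]
ft_force: [-0.0, 0.5, -0.3]
width: 0.0393
```

Emit:
drive_tool(
  motion=[
    [0, 0, 0, 0],
    [0, 0, 0, 0],
    [0, 0, 0, 0],
    [0, 0, 0, 0],
    [0, 0, 0, 0],
    [0, 0, 0, 0],
    [0, 0, 0, 0],
  ],
  grip=255,
  force=40,
)

```text
time: 36.8
ee_pos: [0.6409, 0.1535, 0.0509]
eef_rot: [0.433, 0.559, -0.433, 0.559]
ft_force: [-0.3, 0.3, -1.7]
width: 0.027
```

```bash
python3 - <<'E'
from h import *
s=r.read_state();print(s['ee_pos'],inrest(s['ee_pos']),yaw(s),s['ft_force'],s['width'],s['time'])
im,c=snap("wrist","w24");crop(im,220,80,430,350,2,"c34")
E
```

```text
[0.64093207 0.15350026 0.05088666] [ -0.14426558 -12.3519256 ] 14.421496584221407 [-0.27896755  0.31469327 -1.69308766] 0.026984914063684324 36.8
```

View pics/c34.png

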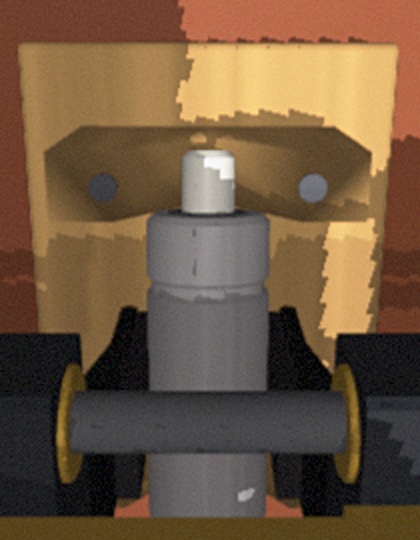

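```bash
python3 - <<'E'
from h import *
_,c=load("w24")
print([inrest(plane(c,324,186,z))[1].round(1) for z in (.057,.062,.066)],[inrest(plane(c,324,156,z))[1].round(1) for z in (.044,.05)])
E
```

```text
[np.float64(30.9), np.float64(32.2), np.float64(33.2)] [np.float64(41.4), np.float64(42.4)]
```

Emit:
drive_tool(
  motion=[
    [-0.7, 0, 0, 0],
    [-1.5, 0, 0, 0],
    [-2.2, 0, -0.4, 0],
    [-2.2, 0, -0.9, 0],
    [-2.2, 0, -1.4, 0],
    [-2.2, 0, -1.9, 0],
    [-2.2, 0, -1.9, 0],
    [-2.2, 0, -1.9, 0],
  ],
)

```text
time: 37.52
ee_pos: [0.636, 0.1722, 0.0726]
eef_rot: [0.433, 0.559, -0.433, 0.559]
ft_force: [-0.1, 0.2, -2.0]
width: 0.0272
```

```bash
python3 - <<'E'
from h import *
s=r.read_state();print(s['ee_pos'],inrest(s['ee_pos']),yaw(s),s['ft_force'],s['width'],s['time'])
im,c=snap("wrist","w25");crop(im,220,80,430,350,2,"c35")
E
```

```text
[0.63599847 0.17220852 0.07263039] [-0.27030791  6.99552129] 14.46348230247436 [-0.08755572  0.21600944 -2.04730311] 0.027172500809433533 37.5167
```

View pics/c35.png

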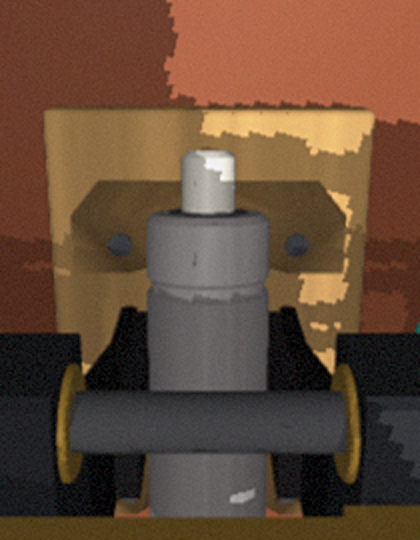

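Emit:
drive_tool(
  motion=[
    [0.3, 0, 0, 0],
    [0.6, 0, 0, 0],
    [0.8, 0, 0, 0],
    [1.0, 0, 0, 0],
    [1.2, 0, 0, 0],
    [1.4, 0, 0, 0],
    [1.55, 0, 0, 0],
    [1.7, 0, 0, 0],
    [1.7, 0, 0, 0],
    [1.7, 0, 0, 0],
  ],
  force=10,
)

```text
time: 38.4
ee_pos: [0.6365, 0.1715, 0.0561]
eef_rot: [0.433, 0.559, -0.433, 0.559]
ft_force: [-0.2, -0.7, -0.2]
width: 0.0275
```

```bash
python3 - <<'E'
from h import *
s=r.read_state();print(s['ee_pos'],inrest(s['ee_pos']),yaw(s),s['ft_force'],s['torque'],s['width'],s['time'])
im,c=snap("wrist","w26");crop(im,220,80,430,350,2,"c36")
two("t16",(230,200,310,270),(340,170,420,240),5)
E
```

```text
[0.63650089 0.1714537  0.05608444] [0.02861751 6.13946985] 14.393274167457209 [-0.18812637 -0.72339528 -0.2338597 ] [-0.12534859  0.06797923 -0.00262056] 0.02747469735807785 38.4
```

View pics/c36.png

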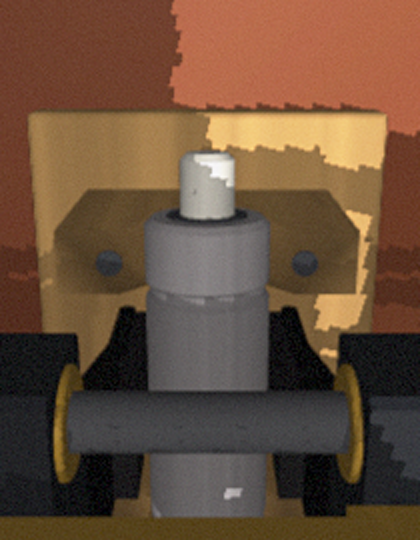

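View pics/t16.png

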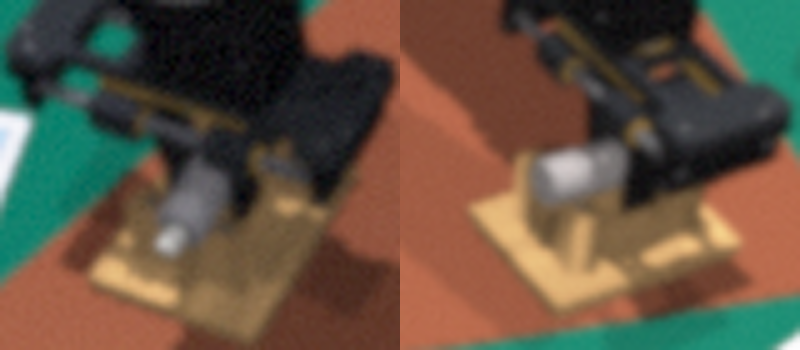

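Emit:
drive_tool(
  motion=[
    [0.1, 0, 0, 0],
    [0.1, 0, 0, 0],
    [0.1, 0, 0, 0],
  ],
  force=4,
)

```text
time: 38.8
ee_pos: [0.6364, 0.1717, 0.055]
eef_rot: [0.433, 0.559, -0.433, 0.559]
ft_force: [-0.2, 0.3, -2.6]
width: 0.0279
```

Emit:
drive_tool(
  motion=[
    [0, 0, 0, 0],
    [0, 0, 0, 0],
    [0, 0, 0, 0],
    [0, 0, 0, 0],
    [0, 0, 0, 0],
    [-2, 0, 0, 0],
    [-5, 0, 0, 0],
    [-9, 0, 2, 0],
    [-13, 0, 5, 0],
    [-13, 0, 7, 0],
    [-13, 0, 7, 0],
    [-13, 0, 7, 0],
  ],
  grip=130,
)

```text
time: 39.8
ee_pos: [0.6547, 0.1014, 0.186]
eef_rot: [0.435, 0.557, -0.434, 0.559]
ft_force: [-1.3, -0.3, -1.1]
width: 0.0429
```

```bash
python3 - <<'E'
from h import *
s=r.read_state();print(s['ee_pos'],inrest(s['ee_pos']),s['ft_force'],s['width'],s['time'])
im,c=snap("wrist","w27");crop(im,220,0,430,240,2.4,"c37")
two("t17",(230,200,310,270),(340,170,420,240),5)
E
```

```text
[0.65473956 0.10144323 0.18604836] [  0.28338699 -66.20727079] [-1.26438821 -0.32234192 -1.12691572] 0.04285273516110317 39.8
```

View pics/c37.png

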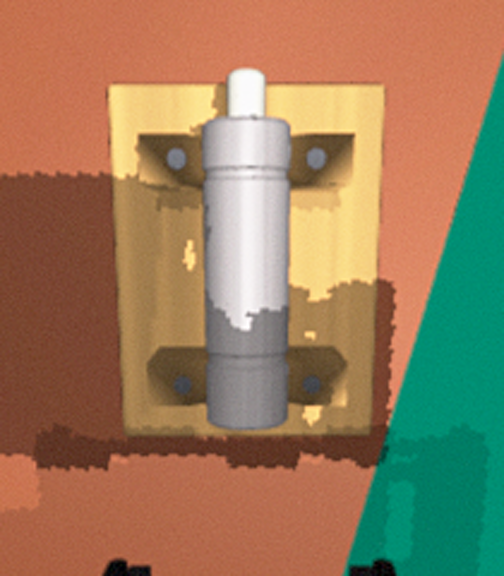

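View pics/t17.png

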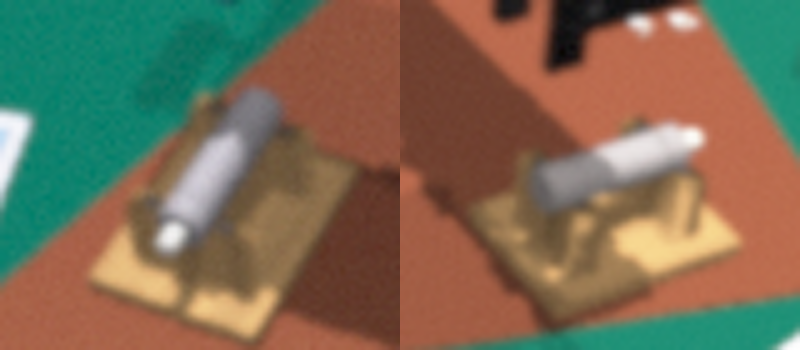

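```bash
python3 - <<'E'
from h import *
_,c=load("w27")
print("front rim",inrest(plane(c,220+247/2.4,118/2.4,.0688)),"heel rim",inrest(plane(c,220+247/2.4,428/2.4,.0548)),inrest(plane(c,220+247/2.4,428/2.4,.0688)))
print("tip",inrest(plane(c,220+246/2.4,70/2.4,.0548)))
L=[inrest(plane(c,220+x/2.4,y/2.4,.0548)) for x,y in((203,130),(290,130),(208,415),(288,415))];print(L)
two("t18",(300,130,420,230),(150,180,350,280),3.3)
im=load("t18c")[0];cv2.imwrite("pics/fin.png",im)
E
```

```text
front rim [ 0.55458145 45.62006634] heel rim [ 4.26202096e-02 -5.16333545e+01] [  0.07114559 -48.37068022]
tip [ 0.31506254 61.01694525]
[array([-13.23269686,  44.01164768]), array([13.99034247, 43.89514979]), array([-13.37313405, -46.97661646]), array([ 14.19695131, -47.10835129])]
```

View pics/fin.png

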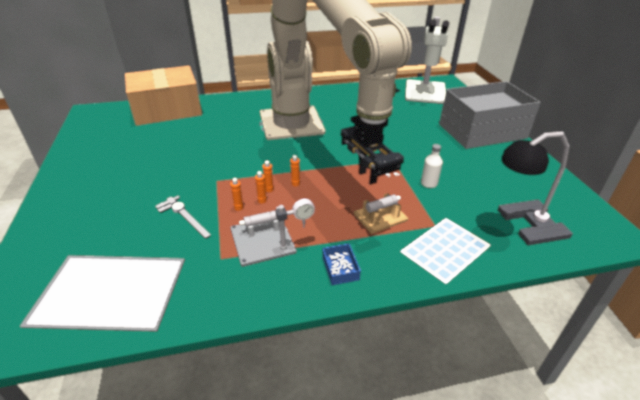

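View pics/t18.png

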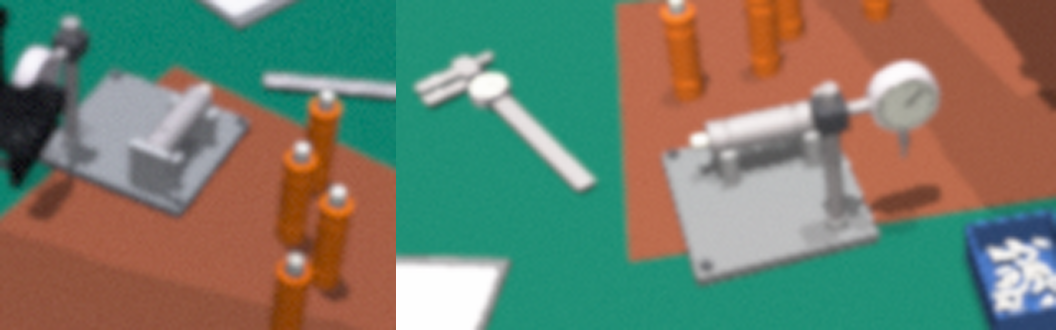

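```bash
python3 - <<'E'
from h import *
_,c=load("w14")
g=lambda x,y,z:ingauge(plane(c,215+x/2.4,y/2.4,z)).round(1)
print("tip",g(260,579,.0498),g(260,579,.0438),"stop front top",g(260,248,.062),"steel top start",g(260,251,.0638),"plate edges",g(260,200,.012),g(260,588,.012))
E
```

```text
tip [  0.4 -53.4] [  0.4 -56. ] stop front top [ 0.1 58.7] steel top start [ 0.1 57.8] plate edges [-0.  74.3] [  0.4 -73.9]
```

```bash
python3 - <<'E'
from bench import r
print(r.read_state()['time']); print(r.close_job())
E
```

```text
40.05
the job is handed in; nothing more can be done
None
```

The job is handed in at 40.05 s. My last checks show both cartridges lying where they belong, but the hand-in gave no verdict.

**Which is which:** I pressed both ceramic pins while they stood.
- **Weak:** the one near (0.470, 0.109) gave 3.0, 5.0 and 5.5 N at about 3, 5 and 7 mm.
- **Stiff:** the one near (0.507, −0.103) gave 6.8 N at about 2 mm.

**Stiff one, in the gauge:** I tipped it over the edge of the rest's notch, laid it in both saddles and pushed it by its pin until the force rose to about 8 N. The last wrist picture, taken before I handled the weak one, shows the heel at the stop. I measured the steel's start at y = 57.8 mm against 58 nominal, with the pin away from the stop. A later scene picture shows it unchanged.

**Weak one, in the rest:** It lies in both notches. Its axis is within about 0.5 mm of the groove, its angle is under 1 degree, and its heel is at about −50 mm where −48 is ideal (limits −60 to −36).

**What did not go to plan:**
- My first grasp of the stiff one was 24 mm too high and had to be redone.
- Both cartridges slid in the fingers while being tipped, so I regripped them in the rest.
- On the first release of the weak one, its pin end settled a few millimetres into the notch before I lifted it and laid it again.
- Two estimates of the stiff one's grip position disagreed by about 3 mm, so I laid it short of the stop and then pushed it home.

In the last scene picture the caliper, tub, bottle and orange look-alikes appear unmoved; I checked this by eye only. The arm is clear of everything.

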